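Put the candle warmer into service

TASK

Put the electric candle warmer into service: take the blue out-of-use plaque off its stud (raise it until the stud head sits in the wide end of the keyhole, then draw it off towards the front) and stand it upright in the slot of the wooden holder, and set every tealight that is out on the counter upright on a warmer disc of its own, well centred. Only then switch the warmer on: lift the red locking collar on the switch lever, flip the lever over from the red dot to the green dot as far as it goes, and let the collar drop home again. Check at the end that all tealights are still on their discs, and leave the other things on the counter where they are.

Things in the scene. Friction and masses are not known exactly. Their poses are not given: they have to be found in the camera images.
- warmer: Low hot plate, 196 (x) x 248 (y) mm, black, fixed to the counter; its flat grey top is 18 mm above the counter, inside a spill rim 6 mm wide that stands 8 mm above the top. Origin at the centre of its underside, z up, x and y along its sides.
- disc0 (a point): Centre of a round steel warmer disc (52 mm across, flush with the hot plate's top, 18 mm above the counter). The six discs lie 2 x 3, 80 mm apart along the plate's x and 70 mm along its y; all are alike.
- disc1 (a point): Centre of a round steel warmer disc (52 mm across, flush with the hot plate's top, 18 mm above the counter). The six discs lie 2 x 3, 80 mm apart along the plate's x and 70 mm along its y; all are alike.
- disc2 (a point): Centre of a round steel warmer disc (52 mm across, flush with the hot plate's top, 18 mm above the counter). The six discs lie 2 x 3, 80 mm apart along the plate's x and 70 mm along its y; all are alike.
- disc3 (a point): Centre of a round steel warmer disc (52 mm across, flush with the hot plate's top, 18 mm above the counter). The six discs lie 2 x 3, 80 mm apart along the plate's x and 70 mm along its y; all are alike.
- disc4 (a point): Centre of a round steel warmer disc (52 mm across, flush with the hot plate's top, 18 mm above the counter). The six discs lie 2 x 3, 80 mm apart along the plate's x and 70 mm along its y; all are alike.
- disc5 (a point): Centre of a round steel warmer disc (52 mm across, flush with the hot plate's top, 18 mm above the counter). The six discs lie 2 x 3, 80 mm apart along the plate's x and 70 mm along its y; all are alike.
- candle_0: Tealight candle in a round white tin, 38 mm across and 15 mm high, 30 g, loose. Origin at the centre of its underside, z up. Four to six tealights are there; the others are absent (None).
- candle_1: Tealight candle in a round white tin, 38 mm across and 17 mm high, 30 g, loose. Origin at the centre of its underside, z up. Four to six tealights are there; the others are absent (None).
- candle_2: Tealight candle in a round white tin, 38 mm across and 15 mm high, 30 g, loose. Origin at the centre of its underside, z up. Four to six tealights are there; the others are absent (None).
- candle_3: Tealight candle in a round white tin, 38 mm across and 17 mm high, 30 g, loose. Origin at the centre of its underside, z up. Four to six tealights are there; the others are absent (None).
- candle_4: Tealight candle in a round white tin, 38 mm across and 15 mm high, 30 g, loose. Origin at the centre of its underside, z up. Four to six tealights are there; the others are absent (None).
- candle_5: Tealight candle in a round white tin, 38 mm across and 17 mm high, 30 g, loose. Origin at the centre of its underside, z up. Four to six tealights are there; the others are absent (None).
- plaque: Blue plaque, 8 mm thick (x), 90 wide (y), 105 high, 120 g; a 36 mm wide grip tab on top reaches z = 151 mm. Origin: centre of lower edge; -x is the front. Keyhole through it: wide opening 24 x 24 mm centred at z = 54 mm, above it a 9 mm slot up to z = 86 mm. Hung, the shank is at the slot's top; raise it about 29 mm, then draw it off along -x (20 mm).
- sign_stand: Fixed stand: upright wooden panel 100 mm wide, top 122 mm above the counter, front face in the plane x = 0 of this frame; steel foot. Origin on the counter under the middle of that face; -x is the front, z up. Stud at y = 0, 108 mm up: shank 6 mm thick running 12 mm out along -x, then a brass head 14 mm across, 4 mm thick.
- holder: Fixed wooden holder, 70 x 110 mm, 42 mm high, with an upright slot 18 mm wide along its y, open at the top and both ends; slot floor 8 mm above the counter. Origin at the centre of its underside, x across the slot, z up. The plaque is to stand in the slot, its width along the slot, either way round.
- switch_box: Fixed grey box, 66 (x) x 94 (y) mm, top 38 mm high, with a steel gate 18 mm wide (x) in the middle up to 82 mm. Origin: centre of underside. The lever hinges about an axis along the box's x, 40 mm above the origin; its top, a 12 mm black ball, is 92 mm from that axis. Red dot (off) on the +y side, green dot (on) on the -y side.
- lever (a joint): Angle of the switch lever, rad: 0 = off, leaning 0.45 rad from vertical towards the red dot (+y of the box); 0.90 = on, leaning 0.45 rad towards the green dot (-y). It stays where it is left (friction about 0.04 N m). A pin on the collar locks it against the gate at either end unless the collar is raised.
- collar (a joint): How far the red locking collar is raised along the lever, m: 0 = home, 0.014 = fully up. A spring pulls it home with 3 N at 0 and 5.1 N fully up. Its pin clears the gate from 0.010 upwards.
- collar_grip (a point): Middle of the red collar, on its axis: a sleeve round the lever, 25 mm across and 24 mm long, 54 mm from the pivot when home, moving with lever and collar. The z axis runs up along the lever. Best gripped on the sides that face the box's +x and -x, so that the fingers pass on either side of the gate.
- card_reader: Bystander: card reader 136 x 74 x 26 mm, loose; leave alone.
- match_box: Bystander: matchbox 37 x 56 x 16 mm, loose; leave alone.
- tape: Bystander: tape roll 96 mm across, 25 mm high, loose; leave alone.
- spice_jar: Bystander: green-capped spice jar 46 mm across, 106 mm high, loose; leave alone.

How it is judged:
By the outcome, as a careful person would: the job done as asked, in the order asked, and still so for the second after the job is handed in, with the robot touching nothing.
Of candle_0, candle_1, candle_2, candle_3, candle_4, candle_5 only 4 to 6 are there at a start; the rules pass over those that are not, and their reading is None.
At some moment in a run one of candle_0, candle_1, candle_2, candle_3, candle_4, candle_5 may be knocked a few centimetres aside while the robot is not near it.
It also fails if it takes over 210 s, if anything falls off the work surface, if the arm or the gripper's body presses on something with over 40 N, if the wrist force passes 120 N, or if a joint passes its speed limit or range.

ROBOT

A 6-joint arm with a two-finger parallel gripper is mounted at the origin on a cart in front of the work surface, level with it; the furniture and walls round the work are solid. World frame = base frame: x ahead of the robot, y to its left, z up, the work surface at z = 0. Lengths are in mm, angles in rad, forces in N, time in s.
With the tool pointing down it reaches from about 350 to 775 mm from the base axis. Payload 7.3 kg.
Tool frame: the origin (TCP) lies at the very end of the fingers, on their centre line; the grasp point (between the pads) lies 19 mm behind it; z points along the fingers, y is the line along which they close (so a half turn about z gives the same grasp; the last joint's range is limited). The gripper opens to 92 mm and grips with 3 to 60 N. Pads are 19 mm wide; open, the fingers measure 130 mm over their backs; the gripper's body (75 mm by 190 mm) begins 47 mm behind the grasp point.
Start: joints at [-1.275, 0.342, 1.524, -0, 1.275, -0.146], TCP at [224.498, -474.604, 187.341] pointing down, gripper open.
Joint ranges: [-2.53, 2.53], [-0.77, 2.02], [0.04, 2.7], [-1, 4.14], [0.28, 2.66], [-3.11, 3.11]. Speed limits (rad/s): [2.57, 2.57, 3.14, 3.14, 3.14, 3.14].

INTERFACE

Orientations are given as [roll, pitch, yaw] about the fixed x, y, z axes, in that order (R = Rz(yaw) Ry(pitch) Rx(roll)).
In Python, from plant import bot gives the robot as it stands.
- The arm moves only by the tool jog_arm, never from a script. Its argument "targets" is a list of rows, each an object with "xyz": the shift along the tool's x, y, z as a fraction of full scale, a list of three; "spin": the turn about the tool's z as a fraction of full scale. In form: [{"xyz": [x, y, z], "spin": spin}, ...]. A call has exactly 10 rows; each row shifts and turns the commanded pose from where the row before left it, along the tool's axes as they then stand; what a row does not reach is not made up. Full scale, the value 1, is 80 mm for a shift and 0.1 rad for a turn. A row lasts 1/8 s, in which the tool goes at most 62.5 mm and 10.7 degrees, less where a joint would pass 70% of its speed; a pose out of reach is approached as far as the arm can. A call with a number of a shift or a turn outside -1 to 1 is refused whole. A call with a gripper value outside its range is refused whole. "gripper" is the opening in per cent of the stroke, from 0 (shut) to 100 (fully open), set as the call begins (left out, the last holds). The fingers move at their own pace and stop on an object; the grip force is fixed at half the most. Time passes only in rows, so rows that do not move let the fingers close, or fill a call up. It gives the time, the measured TCP pose, the force, the opening and the grip force at its end, in the units of the state.
- bot.get_obs(): the state, without advancing time (a new reading comes with each control period).
- bot.capture(name): name is "side" or "top" or "wrist"; returns the picture (420x560x3 uint8, blue, green, red); there is no depth.
- bot.get_calibration(name): a dict with "vfov" (degrees; the focal length in pixels is half the picture's height over the tangent of half this angle, whatever the lens; pixels are square), "cx", "cy" (the principal point, pixels), "eye" and "rotation" of the camera in the world. Camera axes: x right, y down, z forward; pixel columns grow to the right and rows downward; lengths in mm; the calibration is good to about 2 mm. A picture is of the moment at which its call begins: read the wrist's pose just before it. get_calibration takes no time and is no camera call; for the wrist camera it gives the pose at the moment of the call.
- bot.close_job(): hands the job in; it is judged then, once.
The state is a dict: "time": time; "joint_positions": joint angles; "dq": joint speeds; "tau": joint torques, N m; "tool_pos": TCP position; "tcp_rot": TCP orientation; "contact_force": force on the tool from outside, world axes, zero at the start; "moment": the same for the moment, N m; "grip_width": finger opening in mm; "finger_force": force on a finger pad.
Only numpy, scipy, OpenCV 4.12 (cv2) and the standard library are available. Lean on these libraries where they do the work, as an engineer would, in place of code of your own. Each camera call takes 0.05 s, during which the arm holds its last target. There are 200 camera calls.

## Working session

There is one attempt and no reset: what is moved stays moved. The work goes in short steps, Python scripts to look and compute and a tool call to move; the robot and the scene stay as the last step left them, time stands still between calls to the robot, and variables do not carry over. Pictures are saved under pics/ and viewed, at most 14 in all, crops included, and the job is handed in when it is done.

Besides the shell and the picture viewer there is one more tool, called after "Call:" as name(argument=value, ...), one argument or row to a line, values as JSON. jog_arm: Moves the arm, as the interface text tells. Shift numbers are shares of 80 mm and turn numbers shares of 0.1 rad, none past 1 either way. Its arguments: {"type":"object","properties":{"targets":{"type":"array","items":{"type":"object","properties":{"xyz":{"type":"array","items":{"type":"number"}},"spin":{"type":"number"}}}},"gripper":{"type":"number"}},"required":["targets"]}

```bash
ls; mkdir -p pics
python3 - <<'E'
from plant import bot
import cv2
o=bot.get_obs(); print(o)
for n in("top","side","wrist"):
    c=bot.get_calibration(n); print(n,c)
    cv2.imwrite(f"pics/{n}0.png",bot.capture(n))
E
```

```text
pics
{'time': 0.0, 'joint_positions': array([-1.27501065e+00,  3.42725085e-01,  1.52503846e+00,  7.17015460e-06,
        1.27537184e+00, -1.45985059e-01]), 'dq': array([-5.49501957e-04,  7.83987418e-04,  5.72706643e-05, -2.39203666e-03,
        6.65256623e-04,  1.95802204e-06]), 'tau': array([ 6.16506495e-04, -4.31245852e+01, -2.44224644e+01,  7.17214379e-02,
        5.58446324e-02, -1.31451679e-04]), 'tool_pos': array([ 224.3502445 , -474.13057139,  186.6362911 ]), 'tcp_rot': array([-3.14006733e+00, -2.31199707e-04,  4.41768463e-01]), 'contact_force': array([-0.20823092, -0.95822853, -0.10644063]), 'moment': array([-0.03118044,  0.00063885, -0.04853295]), 'finger_force': 0.0, 'grip_width': 91.69760152437658}
top {'vfov': 45.55209829134196, 'cx': 288.50902954028726, 'cy': 210.86444817772514, 'eye': array([-223.4443483 ,  -74.54292218, 1397.60036536]), 'rotation': array([-2.59217652,  0.00374525, -1.48474488])}
side {'vfov': 43.014578852484156, 'cx': 279.7737255926317, 'cy': 210.643524917566, 'eye': array([ 523.5751225 , 1144.80507361,  894.13374909]), 'rotation': array([-2.16885596, -0.00661937, -3.08106246])}
wrist {'vfov': 67.46567290012214, 'cx': 282.35401475805713, 'cy': 212.45623107618945, 'eye': array([ 292.63137197, -442.10625585,  384.69866477]), 'rotation': array([ 2.85656907e+00,  1.18807712e-03, -1.12804471e+00])}
```

Run:
```python
import cv2
a=cv2.imread("pics/top0.png");cv2.imwrite("pics/top0b.png",cv2.resize(a,(800,600),interpolation=cv2.INTER_CUBIC))
a=cv2.imread("pics/side0.png");cv2.imwrite("pics/side0b.png",cv2.resize(a,(800,600),interpolation=cv2.INTER_CUBIC))
```

```text
(no output)
```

View pics/top0b.png

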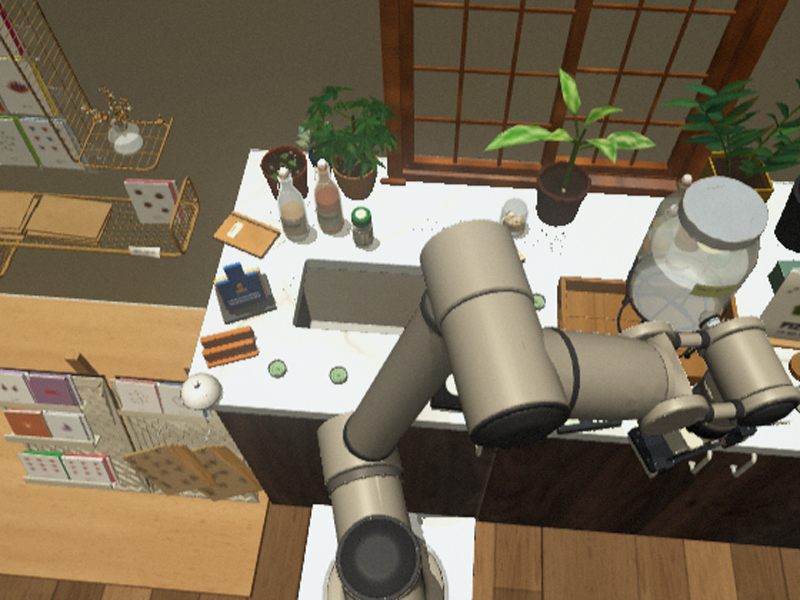

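View pics/side0b.png

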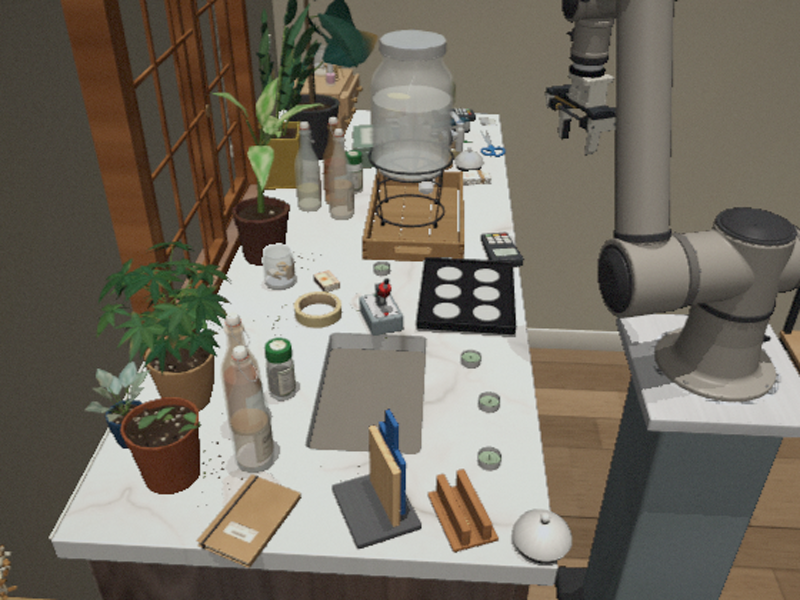

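```bash
cat > h.py <<'E'
import numpy as np, cv2
from scipy.spatial.transform import Rotation as R
from plant import bot
def cam(n): 
    c=dict(bot.get_calibration(n)); c['f']=210/np.tan(np.radians(c['vfov'])/2); c['R']=R.from_euler('xyz',c['rotation']).as_matrix(); return c
def px2w(c,u,v,z,s=1.0):
    d=c['R']@np.array([(u/s-c['cx'])/c['f'],(v/s-c['cy'])/c['f'],1]); e=c['eye']; return (e+d*(z-e[2])/d[2]).round(1)
def w2px(c,p):
    q=c['R'].T@(np.array(p,float)-c['eye']); return c['f']*q[:2]/q[2]+[c['cx'],c['cy']]
E
python3 - <<'E'
from h import *
s=800/560
S=cam('side');T=cam('top')
for nm,u,v,z in [("c",470,357,16),("c",488,401,16),("c",488,457,16),("c",382,267,16),
 ("w",427,259,26),("w",513,268,26),("w",517,333,26),("w",415,328,26),
 ("d",449,274,18),("d",488,275,18),("d",446,310,18),("d",487,312,18),
 ("book stand topL",369,427,122),("topR",389,520,122),("foot",334,487,0),("foot",393,476,0),("foot",419,530,0),("foot",362,545,0),
 ("holder",430,489,8),("h",484,480,8),("h",496,541,8),("h",460,548,8),("box",362,293,38),("box",397,293,38),("box",402,325,38),("box",373,330,38)]:
    print("S",nm,px2w(S,u,v,z,s))
for nm,u,v,z in [("c",277,367,16),("c",339,374,16),("c",539,301,16),("hold",203,342,42),("hold",252,327,42),("hold",258,354,42),("hold",207,367,42),("foot",218,322,0),("foot",275,309,0)]:
    print("T",nm,px2w(T,u,v,z,s))
E
```

```text
S c [454.8  32.7  16. ]
S c [425.8 152.2  16. ]
S c [430.4 284.3  16. ]
S c [ 642.4 -271.2   16. ]
S w [ 544.8 -295.5   26. ]
S w [ 357.6 -271.2   26. ]
S w [364.7 -34.6  26. ]
S w [559.9 -37.1  26. ]
S d [ 495.7 -249.6   18. ]
S d [ 411.7 -251.6   18. ]
S d [ 500.7 -113.4   18. ]
S d [ 418.6 -112.1   18. ]
S book stand topL [611.7 340.1 122. ]
S topR [570.7 506.  122. ]
S foot [666.9 347.6   0. ]
S foot [578.1 319.2   0. ]
S foot [533.5 420.2   0. ]
S foot [613.2 451.7   0. ]
S holder [519.8 349.    8. ]
S h [437.4 325.4   8. ]
S h [424.  438.7   8. ]
S h [474.9 454.    8. ]
S box [ 671.9 -133.    38. ]
S box [ 601.1 -138.    38. ]
S box [584.6 -28.7  38. ]
S box [638.3  -8.9  38. ]
T c [429.6 278.4  16. ]
T c [424.4 143.3  16. ]
T c [ 643.6 -283.1   16. ]
T hold [462.9 441.6  42. ]
T hold [508.3 343.9  42. ]
T hold [444.3 317.8  42. ]
T hold [404.9 418.9  42. ]
T foot [537.3 436.    0. ]
T foot [581.8 314.1  -0. ]
```

Call:
jog_arm(
  targets=[
    {"xyz":[0.5,-0.5,-0.15]},
    {"xyz":[0.5,-0.5,-0.15]},
    {"xyz":[0.5,-0.5,-0.15]},
    {"xyz":[0.5,-0.5,-0.15]},
    {"xyz":[0.5,-0.5,-0.15]},
    {"xyz":[0.5,-0.5,-0.15]},
    {"xyz":[0.5,-0.5,-0.15]},
    {"xyz":[0.5,-0.5,-0.15]},
    {"xyz":[0.5,-0.5,-0.15]},
    {"xyz":[0.5,-0.5,-0.15]},
  ],
  gripper=100,
)

```text
invalid input
```

Call:
jog_arm(
  targets=[
    {"xyz":[0.2,-0.3,0],"spin":-1},
    {"xyz":[0.2,-0.3,0],"spin":-1},
    {"xyz":[0.2,-0.3,0],"spin":-1},
    {"xyz":[0.2,-0.3,0],"spin":-1},
    {"xyz":[0.2,-0.3,0],"spin":-1},
    {"xyz":[0.2,-0.3,0],"spin":-1},
    {"xyz":[0,0,0],"spin":-1},
    {"xyz":[0,0,0],"spin":-1},
    {"xyz":[0,0,0],"spin":-1},
    {"xyz":[0,0,0],"spin":-1},
  ],
)

```text
time: 1.4
tool_pos: [206.7, -304.8, 187.2]
tcp_rot: [-3.141, -0.0, 1.445]
contact_force: [0.9, 0.1, 0.2]
grip_width: 91.4
finger_force: 0.0
```

Run:
```python
from h import *
o=bot.get_obs(); print(o['tool_pos'],o['tcp_rot'],o['joint_positions'])
for n in("wrist","top"):
    a=bot.capture(n);cv2.imwrite(f"pics/{n}1.png",cv2.resize(a,(800,600),interpolation=cv2.INTER_CUBIC))
```

```text
[ 206.74573192 -304.7677053   187.21382237] [-3.14144082e+00 -2.04434414e-04  1.44514198e+00] [-1.18367306e+00  4.93606184e-02  1.90085218e+00 -3.44598952e-05
  1.19163249e+00 -1.05800597e+00]
```

View pics/wrist1.png

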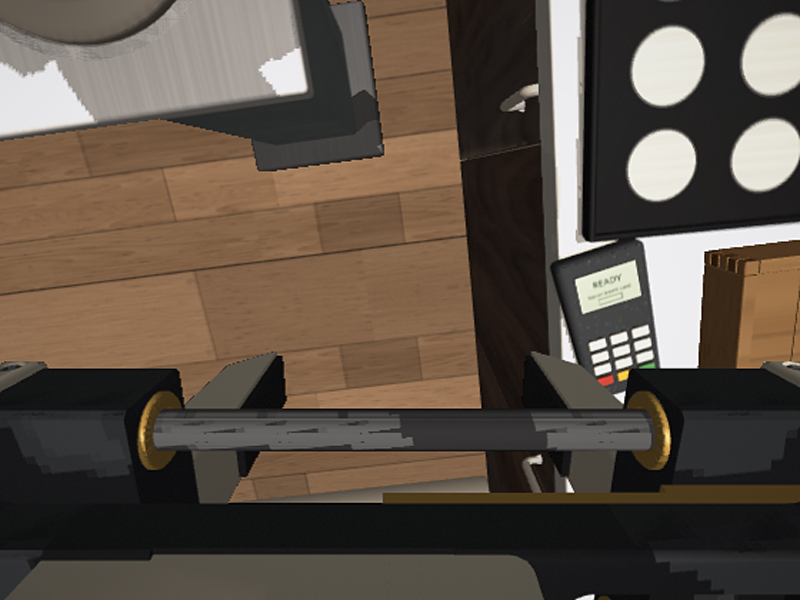

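Call:
jog_arm(
  targets=[
    {"xyz":[0.2,0.5,-0.3],"spin":0},
    {"xyz":[0.2,0.5,-0.3],"spin":0},
    {"xyz":[0.2,0.5,-0.3],"spin":0},
    {"xyz":[0.6,0.3,-0.3],"spin":0},
    {"xyz":[0.6,0.2,-0.3],"spin":0},
    {"xyz":[0.7,0,-0.3],"spin":0},
    {"xyz":[0.7,0,0],"spin":0},
    {"xyz":[0.7,0,0],"spin":0},
    {"xyz":[0.7,0,0],"spin":0},
    {"xyz":[0.7,0,0],"spin":0},
  ],
)

```text
time: 2.75
tool_pos: [419.9, 96.8, 331.3]
tcp_rot: [3.141, 0.0, 1.439]
contact_force: [-0.1, -0.6, 0.4]
grip_width: 91.7
finger_force: 0.0
```

Run:
```python
from h import *
o=bot.get_obs(); print(o['tool_pos'],o['tcp_rot'],o['joint_positions'])
n="wrist"; np.save("w2.npy",cam(n),allow_pickle=True)
a=bot.capture(n);cv2.imwrite(f"pics/{n}2.png",cv2.resize(a,(800,600),interpolation=cv2.INTER_CUBIC))
```

```text
[419.9022931   96.78496881 331.32061721] [3.14125572e+00 1.10436192e-04 1.43928548e+00] [ 4.84393564e-02  8.60062853e-02  1.46354989e+00 -1.68995310e-04
  1.59172474e+00  1.79946625e-01]
```

View pics/wrist2.png

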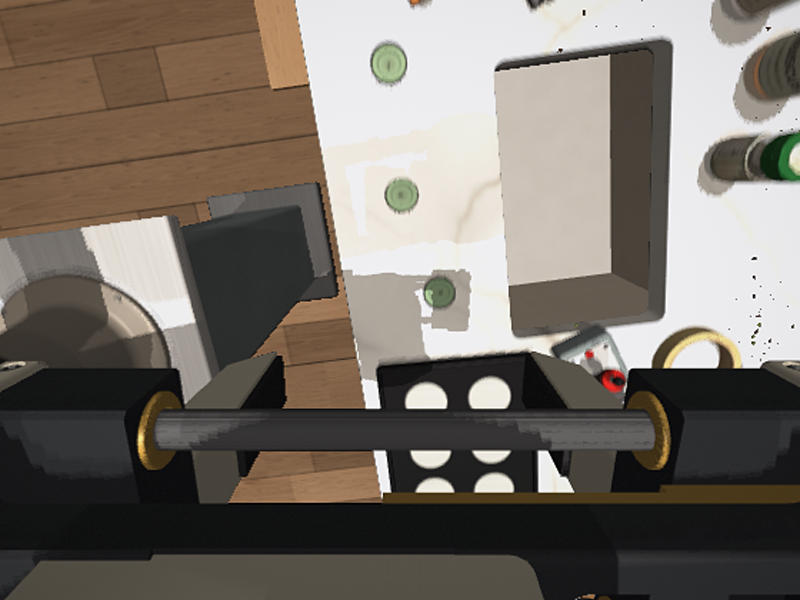

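Run:
```python
from h import *
s=800/560
c=np.load("w2.npy",allow_pickle=True).item(); print(c['eye'])
for nm,u,v,z in [("c",388,62,16),("c",401,194,16),("c",440,291,16),("d",426,397,18),("d",490,391,18),("d",431,452,18),("d",493,446,18),("rim",377,366,26),("box",556,347,38),("box",599,330,38)]:
    print(nm,px2w(c,u,v,z,s))
print(w2px(c,c['eye']*[1,1,0])*s)
```

```text
[429.40208174 171.92116442 529.25418959]
c [427.8 281.4  16. ]
c [423.7 148.7  16. ]
c [454.7  32.3  16. ]
d [ 422.2 -102.5   18. ]
d [ 503.  -104.6   18. ]
d [ 419.4 -183.    18. ]
d [ 500.8 -184.5   18. ]
rim [368.1 -48.8  26. ]
box [581.2 -46.9  38. ]
box [631.4 -32.2  38. ]
[403.35762145 171.74308195]
```

Call:
jog_arm(
  targets=[
    {"xyz":[0.64,0.26,0],"spin":0},
    {"xyz":[0.64,0.26,0],"spin":0},
    {"xyz":[0.64,0.26,0],"spin":0},
    {"xyz":[0.64,0.26,0],"spin":0},
    {"xyz":[0,0,0],"spin":-0.9},
    {"xyz":[0,0,0],"spin":-0.9},
    {"xyz":[0,0,0],"spin":-0.9},
    {"xyz":[0,0,0],"spin":-0.9},
    {"xyz":[0,0,0],"spin":-0.9},
    {"xyz":[0,0,0],"spin":-0.9},
  ],
)

```text
time: 4.05
tool_pos: [528.9, 287.2, 330.9]
tcp_rot: [-3.141, 0.0, 1.982]
contact_force: [-0.1, -0.0, -0.1]
grip_width: 92.1
finger_force: 0.0
```

Run:
```python
from h import *
o=bot.get_obs(); print(o['tool_pos'],o['tcp_rot'],o['joint_positions'])
n="wrist"; np.save("w3.npy",cam(n),allow_pickle=True)
a=bot.capture(n);cv2.imwrite(f"pics/{n}3.png",cv2.resize(a,(800,600),interpolation=cv2.INTER_CUBIC))
```

```text
[528.87649508 287.24491104 330.87918111] [-3.14081229e+00  4.83484135e-05  1.98236880e+00] [ 3.70310166e-01  4.38425216e-01  9.91821162e-01 -8.13083803e-05
  1.71212398e+00 -4.12737066e-02]
```

View pics/wrist3.png

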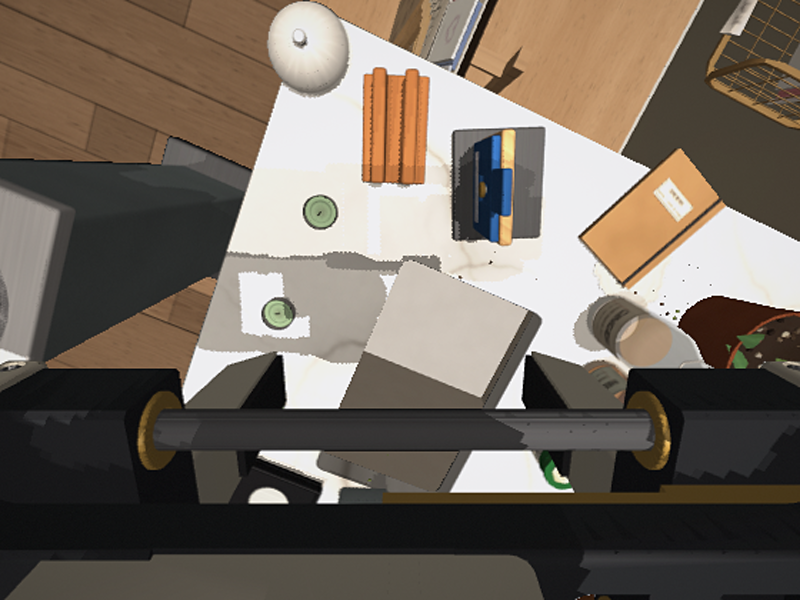

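Run:
```python
import cv2
a=cv2.imread("pics/wrist3.png")[50:260,350:560]
cv2.imwrite("pics/c3.png",cv2.resize(a,(588,588),interpolation=cv2.INTER_CUBIC))
```

```text
(no output)
```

View pics/c3.png

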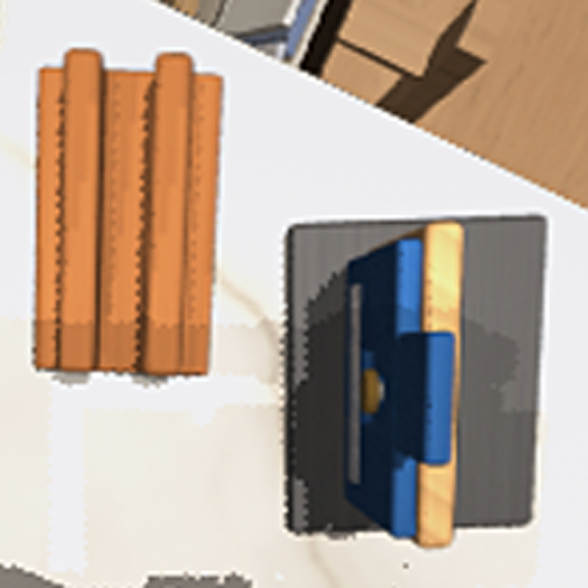

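Run:
```python
from h import *
c=np.load("w3.npy",allow_pickle=True).item(); s=800/560
yaw=.41; 
def P(nm,u,v,z): p=px2w(c,350+u/2.8,50+v/2.8,z,s); print(nm,p); return p[:2]
P("tab",440,399,176);P("tab",441,332,176);P("tab",441,465,176); P("tabL",428,399,176);P("tabR",455,399,176)
a=P("panelF",425,224,122);b=P("panelF",419,546,122);d=a-b;print(np.hypot(*d),np.arctan2(-d[0],d[1]))
a=P("plq",409,240,130);b=P("plq",403,537,130);d=a-b;print(np.hypot(*d),np.arctan2(-d[0],d[1]))
print("holder")
a=P("hoL",66,60,42);b=P("hoLb",60,365,42);d=a-b;print(np.hypot(*d),np.arctan2(-d[0],d[1]))
a=P("hoLi",101,60,42);b=P("hoLib",98,365,42)
a=P("hoRi",158,60,42);b=P("hoRib",143,365,42)
a=P("hoR",192,60,42);b=P("hoRb",182,365,42);d=a-b;print(np.hypot(*d),np.arctan2(-d[0],d[1]))
a=P("base",37,68,10);b=P("base",34,370,10);a2=P("base",221,76,10);b2=P("base",210,376,10);print((a+b+a2+b2)/4)
d=a-b;print(np.hypot(*d),np.arctan2(-d[0],d[1]));d=a2-b2;print(np.hypot(*d),np.arctan2(-d[0],d[1]))
```

```text
tab [576.4 374.5 176. ]
tab [568.6 390.2 176. ]
tab [584.8 358.8 176. ]
tabL [573.4 373.2 176. ]
tabR [580.2 376.1 176. ]
panelF [560.5 421.2 122. ]
panelF [603.5 333.2 122. ]
97.94386147176351 0.4545154427813952
plq [557. 414. 130.]
plq [595.5 334.2 130. ]
88.60186228291143 0.4495142745075386
holder
hoL [433.  431.4  42. ]
hoLb [470.5 335.3  42. ]
103.15745246951377 0.37204573291155907
hoLi [444.2 436.3  42. ]
hoLib [483.5 341.   42. ]
hoRi [462.5 444.3  42. ]
hoRib [498.9 347.8  42. ]
hoR [473.4 449.1  42. ]
hoRb [512.2 353.6  42. ]
103.08098757772942 0.3859107561298949
base [419.8 429.5  10. ]
base [459.9 328.   10. ]
base [484.  454.6  10. ]
base [525.1 354.   10. ]
[472.2   391.525]
109.13413764720917 0.3762525317479811
108.67184547986662 0.38785416011676777
```

Call:
jog_arm(
  targets=[
    {"xyz":[0.19,0.245,0],"spin":0},
    {"xyz":[0.19,0.245,0],"spin":0},
    {"xyz":[0.19,0.245,0],"spin":0},
    {"xyz":[0.19,0.245,0],"spin":0},
    {"xyz":[0,0,0.4],"spin":-0.4},
    {"xyz":[0,0,0.5],"spin":0},
    {"xyz":[0,0,0.5],"spin":0},
    {"xyz":[0,0,0.5],"spin":0},
    {"xyz":[0,0,0.46],"spin":0},
    {"xyz":[0,0,0],"spin":0},
  ],
)

```text
time: 5.35
tool_pos: [574.6, 373.3, 138.9]
tcp_rot: [-3.134, 0.0, 2.019]
contact_force: [-0.5, 0.0, -0.2]
grip_width: 91.5
finger_force: 0.0
```

Call:
jog_arm(
  targets=[
    {"xyz":[0,0.02,0],"spin":0},
    {"xyz":[0,0,0],"spin":0},
    {"xyz":[0,0,0],"spin":0},
    {"xyz":[0,0,0],"spin":0},
    {"xyz":[0,0,0],"spin":0},
    {"xyz":[0,0,0],"spin":0},
    {"xyz":[0,0,0],"spin":0},
    {"xyz":[0,0,0],"spin":0},
    {"xyz":[0,0,0],"spin":0},
    {"xyz":[0,0,0],"spin":0},
  ],
  gripper=0,
)

```text
time: 6.6
tool_pos: [577.9, 375.1, 142.5]
tcp_rot: [-3.142, 0.0, 2.022]
contact_force: [0.4, 1.0, -0.7]
grip_width: 1.1
finger_force: 0.0
```

Run:
```python
from h import *
o=bot.get_obs(); print(o['tool_pos'],o['grip_width'],o['finger_force'])
a=bot.capture("side")[210:420,140:420];a=cv2.resize(a,(560,420),interpolation=cv2.INTER_CUBIC)
b=bot.capture("wrist");b=cv2.resize(b[:300],(560,300))
b=b[:,:]
cv2.imwrite("pics/s4.png",np.vstack([a[230:],b[:]]))
c=np.load("w3.npy",allow_pickle=True).item()
```

```text
[577.91145805 375.05216867 142.45790549] 1.0846357284755397 0.0
```

View pics/s4.png

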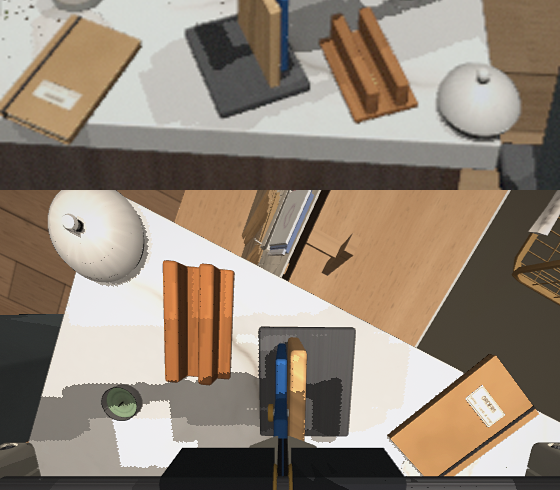

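Run:
```python
from h import *
c=cam('wrist');S=cam('side')
o=bot.get_obs();t=o['tool_pos'];print(c['eye'],c['rotation'])
a=bot.capture("wrist")
def w(nm,p): print(nm,w2px(c,p).round(),w2px(S,p).round())
w("tcp",t);w("tab",[576.4,374.5,176]);w("panel+y",[560.5,421.2,122]);w("panel-y",[603.5,333.2,122])
w("tabn",[584.8,358.8,176]);w("hold",[472,391.5,8])
a=a[120:,120:420]; a=cv2.resize(a,(600,600),interpolation=cv2.INTER_CUBIC)
cv2.imwrite("pics/w5.png",a)
b=bot.capture("side")[230:,180:400];cv2.imwrite("pics/s5.png",cv2.resize(b,None,fx=3,fy=3,interpolation=cv2.INTER_CUBIC))
```

```text
[544.45070512 443.27152276 340.4251972 ] [2.85659394e+00 4.88873611e-04 4.51952843e-01]
tcp [283. 238.] [273. 304.]
tab [280. 259.] [274. 292.]
panel+y [289. 161.] [281. 329.]
panel-y [289. 287.] [263. 297.]
tabn [281. 287.] [271. 286.]
hold [197. 135.] [323. 359.]
```

View pics/w5.png

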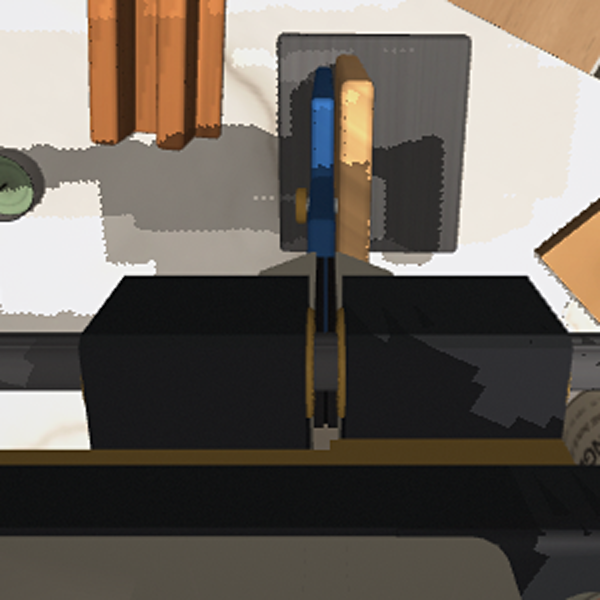

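View pics/s5.png

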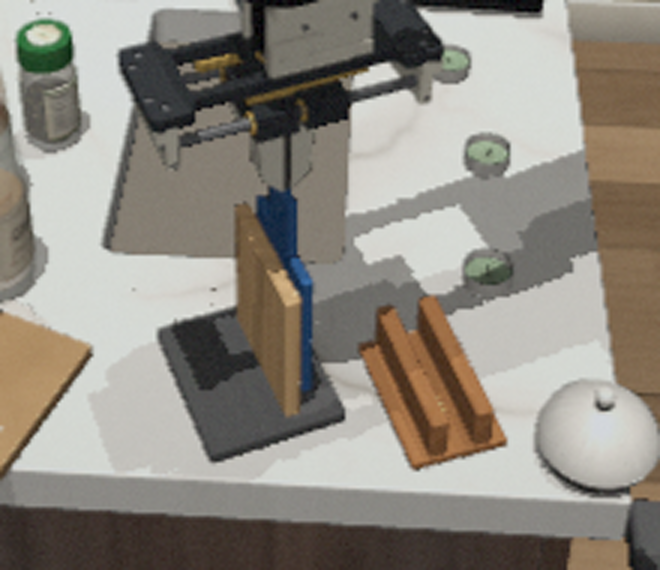

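Call:
jog_arm(
  targets=[
    {"xyz":[0,0,0],"spin":0},
    {"xyz":[0,0,0],"spin":0},
    {"xyz":[0,0,0],"spin":0},
    {"xyz":[0,0,0],"spin":0},
    {"xyz":[0,0,0],"spin":0},
    {"xyz":[0,0,0.05],"spin":0},
    {"xyz":[0,0,0.06],"spin":0},
    {"xyz":[0,0,0.06],"spin":0},
    {"xyz":[0,0,0],"spin":0},
    {"xyz":[0,0,0],"spin":0},
  ],
  gripper=50,
)

```text
time: 8.05
tool_pos: [578.0, 375.1, 128.9]
tcp_rot: [3.141, 0.0, 2.022]
contact_force: [-0.3, 0.1, 0.2]
grip_width: 46.0
finger_force: 0.0
```

Call:
jog_arm(
  targets=[
    {"xyz":[0,0,0],"spin":0},
    {"xyz":[0,0,0],"spin":0},
    {"xyz":[0,0,0],"spin":0},
    {"xyz":[0,0,0],"spin":0},
    {"xyz":[0,0,0],"spin":0},
    {"xyz":[0,0,0],"spin":0},
    {"xyz":[0,0,0],"spin":0},
    {"xyz":[0,0,0],"spin":0},
    {"xyz":[0,0,0],"spin":0},
    {"xyz":[0,0,0],"spin":0},
  ],
  gripper=0,
)

```text
time: 9.3
tool_pos: [577.9, 375.1, 128.9]
tcp_rot: [-3.142, 0.0, 2.022]
contact_force: [-0.5, -0.6, 0.6]
grip_width: 7.8
finger_force: 30.0
```

Call:
jog_arm(
  targets=[
    {"xyz":[0,0,0],"spin":0},
    {"xyz":[0,0,0],"spin":0},
    {"xyz":[0,0,0],"spin":0},
    {"xyz":[0,0,0.06],"spin":0},
    {"xyz":[0,0,0.06],"spin":0},
    {"xyz":[0,0,0.06],"spin":0},
    {"xyz":[0,0,0.05],"spin":0},
    {"xyz":[0,0,0],"spin":0},
    {"xyz":[0,0,0],"spin":0},
    {"xyz":[0,0,0],"spin":0},
  ],
  gripper=40,
)

```text
time: 10.55
tool_pos: [578.0, 375.2, 110.7]
tcp_rot: [3.141, 0.0, 2.022]
contact_force: [-0.3, 0.5, 0.1]
grip_width: 36.9
finger_force: 0.0
```

Call:
jog_arm(
  targets=[
    {"xyz":[0,0,0],"spin":0},
    {"xyz":[0,0,0],"spin":0},
    {"xyz":[0,0,0],"spin":0},
    {"xyz":[0,0,0],"spin":0},
    {"xyz":[0,0,0],"spin":0},
    {"xyz":[0,0,0],"spin":0},
    {"xyz":[0,0,0],"spin":0},
    {"xyz":[0,0,0],"spin":0},
    {"xyz":[0,0,-0.12],"spin":0},
    {"xyz":[0,0,0],"spin":0},
  ],
  gripper=0,
)

```text
time: 11.8
tool_pos: [578.3, 375.3, 121.1]
tcp_rot: [3.14, 0.0, 2.022]
contact_force: [-0.5, -0.1, -1.5]
grip_width: 7.7
finger_force: 30.0
```

Call:
jog_arm(
  targets=[
    {"xyz":[0,0,-0.12],"spin":0},
    {"xyz":[0,0,-0.12],"spin":0},
    {"xyz":[0,0,0],"spin":0},
    {"xyz":[0,0,0],"spin":0},
    {"xyz":[0,-0.06,0],"spin":0},
    {"xyz":[0,-0.06,0],"spin":0},
    {"xyz":[0,0,0],"spin":0},
    {"xyz":[0,0,0],"spin":0},
    {"xyz":[0,0,0],"spin":0},
    {"xyz":[0,0,0],"spin":0},
  ],
)

```text
time: 13.05
tool_pos: [569.4, 370.9, 139.2]
tcp_rot: [3.142, 0.0, 2.022]
contact_force: [0.8, 0.8, -1.2]
grip_width: 7.9
finger_force: 30.0
```

Call:
jog_arm(
  targets=[
    {"xyz":[0,-0.21,-0.05],"spin":0},
    {"xyz":[0,-0.21,-0.07],"spin":0},
    {"xyz":[0,-0.21,-0.07],"spin":0},
    {"xyz":[0,0,0],"spin":0.7},
    {"xyz":[0.247,-0.135,0],"spin":0},
    {"xyz":[0.247,-0.135,0],"spin":0},
    {"xyz":[0.247,-0.135,0],"spin":0},
    {"xyz":[0,0,0],"spin":0},
    {"xyz":[0,0,0],"spin":0},
    {"xyz":[0,0,0],"spin":0},
  ],
)

```text
time: 14.3
tool_pos: [472.3, 391.6, 154.4]
tcp_rot: [3.141, 0.0, 1.951]
contact_force: [0.4, 0.6, -1.4]
grip_width: 7.9
finger_force: 30.0
```

Run:
```python
from h import *
o=bot.get_obs(); print(o['tool_pos'],o['tcp_rot'],o['contact_force'],o['moment'])
n="wrist"; np.save("w6.npy",cam(n),allow_pickle=True)
b=bot.capture("side")[230:,180:400];b=cv2.resize(b,None,fx=3,fy=3,interpolation=cv2.INTER_CUBIC)[:,330:620]
a=bot.capture(n)[50:270,180:400];a=cv2.resize(a,None,fx=2.273,fy=2.5909,interpolation=cv2.INTER_CUBIC)
cv2.imwrite("pics/w6.png",np.hstack([cv2.resize(a,(500,570)),b]))
```

```text
[472.2930582  391.56456839 154.41378217] [3.14142806e+00 2.82937685e-04 1.95121106e+00] [ 0.44138313  0.57205242 -1.43547849] [-0.06097082 -0.08828205  0.00026342]
```

View pics/w6.png

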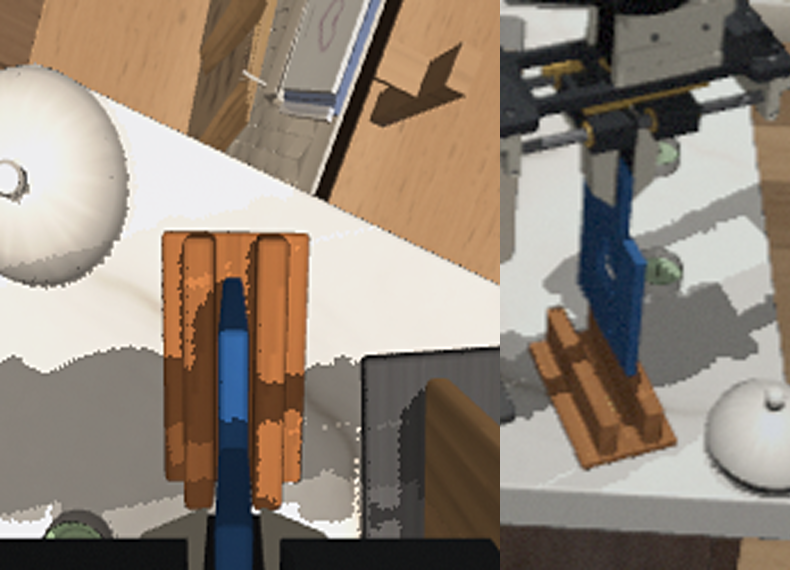

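Call:
jog_arm(
  targets=[
    {"xyz":[0,0.012,0.1],"spin":0},
    {"xyz":[0,0,0.1],"spin":0},
    {"xyz":[0,0,0.1],"spin":0},
    {"xyz":[0,0,0.1],"spin":0},
    {"xyz":[0,0,0.1],"spin":0},
    {"xyz":[0,0,0.1],"spin":0},
    {"xyz":[0,0,0.1],"spin":0},
    {"xyz":[0,0,0],"spin":0},
    {"xyz":[0,0,0],"spin":0},
    {"xyz":[0,0,0],"spin":0},
  ],
)

```text
time: 15.65
tool_pos: [472.9, 392.4, 98.9]
tcp_rot: [3.141, -0.0, 1.952]
contact_force: [-0.7, 0.2, -1.1]
grip_width: 7.7
finger_force: 30.0
```

Call:
jog_arm(
  targets=[
    {"xyz":[0,0,0.025],"spin":0},
    {"xyz":[0,0,0.025],"spin":0},
    {"xyz":[0,0,0.02],"spin":0},
    {"xyz":[0,0,0],"spin":0},
    {"xyz":[0,0,0],"spin":0},
    {"xyz":[0,0,0],"spin":0},
    {"xyz":[0,0,0],"spin":0},
    {"xyz":[0,0,0],"spin":0},
    {"xyz":[0,0,0],"spin":0},
    {"xyz":[0,0,0],"spin":0},
  ],
)

```text
time: 16.9
tool_pos: [472.9, 392.4, 93.6]
tcp_rot: [3.141, -0.0, 1.952]
contact_force: [-0.9, -1.5, 6.1]
grip_width: 7.9
finger_force: 30.0
```

Call:
jog_arm(
  targets=[
    {"xyz":[0,0,0],"spin":0},
    {"xyz":[0,0,0],"spin":0},
    {"xyz":[0,0,0],"spin":0},
    {"xyz":[0,0,0],"spin":0},
    {"xyz":[0,0,0],"spin":0},
    {"xyz":[0,0,-0.3],"spin":0},
    {"xyz":[0,0,-0.5],"spin":0},
    {"xyz":[0,0,-0.5],"spin":0},
    {"xyz":[0,0,-0.5],"spin":0},
    {"xyz":[0,0,0],"spin":0},
  ],
  gripper=60,
)

```text
time: 18.15
tool_pos: [474.1, 393.2, 240.7]
tcp_rot: [3.134, -0.001, 1.952]
contact_force: [-0.0, -0.2, -0.1]
grip_width: 54.9
finger_force: 0.0
```

Call:
jog_arm(
  targets=[
    {"xyz":[-0.54,-0.52,0],"spin":0},
    {"xyz":[-0.54,-0.52,0],"spin":0},
    {"xyz":[0,0,0],"spin":0},
    {"xyz":[0,0,0],"spin":0},
    {"xyz":[0,0,0],"spin":0},
    {"xyz":[0,0,0],"spin":0},
    {"xyz":[0,0,0],"spin":0},
    {"xyz":[0,0,0],"spin":0},
    {"xyz":[0,0,0],"spin":0},
    {"xyz":[0,0,0],"spin":0},
  ],
)

```text
time: 19.4
tool_pos: [427.6, 281.1, 236.9]
tcp_rot: [3.142, 0.0, 1.952]
contact_force: [0.5, -0.3, 1.1]
grip_width: 55.0
finger_force: 0.0
```

Run:
```python
from h import *
o=bot.get_obs(); t=o['tool_pos'];print(t,o['tcp_rot'])
c=cam('wrist');np.save("w7.npy",c,allow_pickle=True)
print("candleA px",w2px(c,[427.8,281.4,16]),"tcpshift",w2px(c,t+[0,0,35]))
a=bot.capture("wrist");cv2.imwrite("pics/w7.png",cv2.resize(a,(784,588),interpolation=cv2.INTER_CUBIC))
```

```text
[427.57670872 281.14021604 236.89022138] [3.14157187e+00 9.35594766e-05 1.95182749e+00]
candleA px [282.95102697 178.97042864] tcpshift [283.05770616 260.29167072]
```

View pics/w7.png

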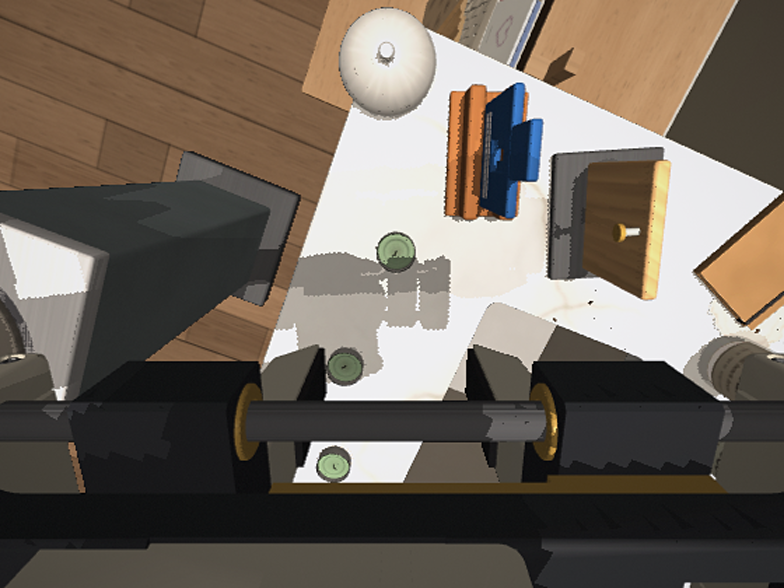

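Call:
jog_arm(
  targets=[
    {"xyz":[0,0,0.5],"spin":0},
    {"xyz":[0,0,0.6],"spin":0},
    {"xyz":[0,0,0.6],"spin":0},
    {"xyz":[0,0,0.5],"spin":0},
    {"xyz":[0,0,0.4],"spin":0},
    {"xyz":[0,0,0.3],"spin":0},
    {"xyz":[0,0,0.2],"spin":0},
    {"xyz":[0,0,0.1],"spin":0},
    {"xyz":[0,0,0],"spin":0},
    {"xyz":[0,0,0],"spin":0},
  ],
)

```text
time: 20.7
tool_pos: [428.2, 281.4, -18.4]
tcp_rot: [3.14, 0.0, 1.952]
contact_force: [0.1, -0.0, 0.6]
grip_width: 55.6
finger_force: 0.0
```

Call:
jog_arm(
  targets=[
    {"xyz":[0,0,0.025],"spin":0},
    {"xyz":[0,0,0.025],"spin":0},
    {"xyz":[0,0,0.025],"spin":0},
    {"xyz":[0,0,0.025],"spin":0},
    {"xyz":[0,0,0],"spin":0},
    {"xyz":[0,0,0],"spin":0},
    {"xyz":[0,0,0],"spin":0},
    {"xyz":[0,0,0],"spin":0},
    {"xyz":[0,0,0],"spin":0},
    {"xyz":[0,0,0],"spin":0},
  ],
)

```text
time: 21.95
tool_pos: [427.6, 281.1, -27.1]
tcp_rot: [-3.142, 0.0, 1.952]
contact_force: [0.1, 0.1, 0.6]
grip_width: 55.3
finger_force: 0.0
```

Call:
jog_arm(
  targets=[
    {"xyz":[0,0,0.025],"spin":0},
    {"xyz":[0,0,0.025],"spin":0},
    {"xyz":[0,0,0],"spin":0},
    {"xyz":[0,0,0],"spin":0},
    {"xyz":[0,0,0],"spin":0},
    {"xyz":[0,0,0],"spin":0},
    {"xyz":[0,0,0],"spin":0},
    {"xyz":[0,0,0],"spin":0},
    {"xyz":[0,0,0],"spin":0},
    {"xyz":[0,0,0],"spin":0},
  ],
)

```text
time: 23.2
tool_pos: [427.6, 281.1, -31.1]
tcp_rot: [-3.142, 0.0, 1.952]
contact_force: [-0.3, -0.4, 0.4]
grip_width: 55.0
finger_force: 0.0
```

Call:
jog_arm(
  targets=[
    {"xyz":[0,0,0],"spin":0},
    {"xyz":[0,0,0],"spin":0},
    {"xyz":[0,0,0],"spin":0},
    {"xyz":[0,0,0],"spin":0},
    {"xyz":[0,0,0],"spin":0},
    {"xyz":[0,0,-0.2],"spin":0},
    {"xyz":[0,0,-0.5],"spin":0},
    {"xyz":[0,0,-0.5],"spin":0},
    {"xyz":[0,0,0],"spin":0},
    {"xyz":[0,0,0],"spin":0},
  ],
  gripper=0,
)

```text
time: 24.45
tool_pos: [427.3, 281.0, 65.1]
tcp_rot: [3.142, 0.0, 1.952]
contact_force: [-0.8, -0.5, -0.5]
grip_width: 35.9
finger_force: 30.0
```

Call:
jog_arm(
  targets=[
    {"xyz":[0,0,-0.43],"spin":0.83},
    {"xyz":[0,0,-0.43],"spin":0.83},
    {"xyz":[0,0,-0.43],"spin":0.83},
    {"xyz":[0,0,-0.43],"spin":0.83},
    {"xyz":[0,0,-0.43],"spin":0.83},
    {"xyz":[-0.7,0,0],"spin":0},
    {"xyz":[-0.7,0,0],"spin":0},
    {"xyz":[-0.7,0,0],"spin":0},
    {"xyz":[-0.7,0,0],"spin":0},
    {"xyz":[-0.7,0,0],"spin":0},
  ],
)

```text
time: 25.7
tool_pos: [417.1, -0.3, 235.8]
tcp_rot: [-3.139, -0.0, 1.537]
contact_force: [1.5, 0.5, -0.7]
grip_width: 36.4
finger_force: 30.0
```

Call:
jog_arm(
  targets=[
    {"xyz":[-0.65,0.03,0],"spin":0},
    {"xyz":[-0.65,0.03,0],"spin":0},
    {"xyz":[-0.65,0.03,0],"spin":0},
    {"xyz":[-0.65,0.03,0],"spin":0},
    {"xyz":[-0.4,0.03,0],"spin":0},
    {"xyz":[0,0,0],"spin":0},
    {"xyz":[0,0,0],"spin":0},
    {"xyz":[0,0,0],"spin":0},
    {"xyz":[0,0,0],"spin":0},
    {"xyz":[0,0,0],"spin":0},
  ],
)

```text
time: 26.95
tool_pos: [422.0, -238.5, 237.1]
tcp_rot: [3.141, 0.0, 1.538]
contact_force: [0.1, 0.0, -0.8]
grip_width: 36.3
finger_force: 30.0
```

```bash
cat >> h.py <<'E'
def blobs(a,lo,hi,amin=200):
    m=cv2.inRange(cv2.cvtColor(a,cv2.COLOR_BGR2HSV),lo,hi); m=cv2.morphologyEx(m,cv2.MORPH_OPEN,np.ones((3,3)))
    n,l,st,ce=cv2.connectedComponentsWithStats(m); return [(ce[i].round(1),st[i]) for i in range(1,n) if st[i][4]>amin]
E
python3 - <<'E'
from h import *
o=bot.get_obs(); t=o['tool_pos'];print(t,o['tcp_rot'],o['grip_width'])
c=cam('wrist');np.save("w8.npy",c,allow_pickle=True)
a=bot.capture("wrist");cv2.imwrite("pics/w8.png",a)
print("white")
for ce,st in blobs(a,(0,0,190),(179,60,255),400): print(px2w(c,*ce,18),st)
print("green")
for ce,st in blobs(a,(40,50,60),(80,255,255),80): print(px2w(c,*ce,16),ce,st)
E
```

```text
[ 422.02052817 -238.48087707  237.08346773] [3.14132177e+00 2.14163067e-04 1.53767941e+00] 36.30194736994514
white
[ 619.6 -182.7   18. ] [  210     0   350   286 35617]
[ 639.4 -103.6   18. ] [ 434   19   56   71 1166]
[ 746.7 -109.3   18. ] [ 530   36   30   59 1466]
[ 420.5 -110.4   18. ] [ 257   53   43   46 1527]
[ 500.6 -113.1   18. ] [ 323   53   42   46 1523]
[ 418.3 -180.5   18. ] [ 259  115   40   41 1304]
[ 498.4 -183.2   18. ] [ 321  115   40   41 1306]
[ 759.2 -215.1   18. ] [526 135  29  37 475]
[ 416.1 -243.2   18. ] [260 170  38  26 721]
[ 498.3 -249.8   18. ] [319 170  38  37 890]
[ 405.4 -475.1   18. ] [ 239  316   75   29 2126]
[ 742.1 -480.5   18. ] [476 316  41  32 835]
green
[ 641.5 -276.3   16. ] [443.2 201. ] [432 189  24  24 425]
[ 417.6 -364.5   16. ] [282.4 264.4] [ 251  241   64   45 2313]
```

View pics/w8.png

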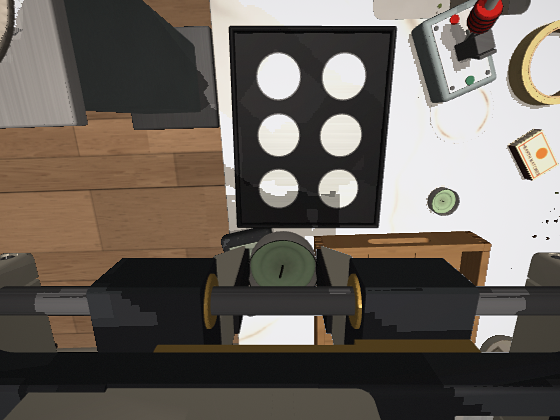

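Run:
```python
from h import *
c=np.load("w8.npy",allow_pickle=True).item(); t=np.array([422.02,-238.48,237.08]); y=1.5377
tx=np.array([np.cos(y),np.sin(y),0])
zt=t[2]+31.1+15
for d in (-5,0,5): 
  p=t+tx*d; p[2]=zt; print(d,w2px(c,p).round(1),w2px(c,p+tx*19).round(1),w2px(c,p+[19,0,0]).round(1),w2px(c,p-[19,0,0]).round(1))
a=cv2.imread("pics/w8.png")[225:300,240:330]
cv2.imwrite("pics/c8.png",a)
m=cv2.inRange(cv2.cvtColor(a,cv2.COLOR_BGR2HSV),(40,50,60),(80,255,255))
ys,xs=np.nonzero(m); 
for r in range(0,75,4): q=np.nonzero(m[r])[0]; print(r+225,(q.min()+240,q.max()+240) if len(q) else None,end=' ')
```

```text
-5 [283.1 277.4] [283.1 244.4] [318.6 276.3] [247.7 278.4]
0 [283.1 268.9] [283.1 235.3] [318.9 267.8] [247.4 269.9]
5 [283.1 260.3] [283.2 226.1] [319.2 259.2] [247.1 261.3]
225 None 229 None 233 None 237 None 241 (np.int64(277), np.int64(290)) 245 (np.int64(265), np.int64(300)) 249 (np.int64(259), np.int64(306)) 253 (np.int64(255), np.int64(310)) 257 (np.int64(252), np.int64(312)) 261 (np.int64(251), np.int64(314)) 265 (np.int64(251), np.int64(314)) 269 (np.int64(251), np.int64(314)) 273 (np.int64(252), np.int64(313)) 277 (np.int64(254), np.int64(311)) 281 (np.int64(256), np.int64(309)) 285 (np.int64(260), np.int64(305)) 289 None 293 None 297 None
```

Call:
jog_arm(
  targets=[
    {"xyz":[-0.17,-0.07,0.3],"spin":0},
    {"xyz":[0,0,0.6],"spin":0},
    {"xyz":[0,0,0.6],"spin":0},
    {"xyz":[0,0,0.6],"spin":0},
    {"xyz":[0,0,0.5],"spin":0},
    {"xyz":[0,0,0.3],"spin":0},
    {"xyz":[0,0,0.12],"spin":0},
    {"xyz":[0,0,0.06],"spin":0},
    {"xyz":[0,0,0],"spin":0},
    {"xyz":[0,0,0],"spin":0},
  ],
)

```text
time: 28.25
tool_pos: [416.4, -252.8, -8.6]
tcp_rot: [3.14, 0.001, 1.537]
contact_force: [-0.5, 0.1, -1.1]
grip_width: 36.3
finger_force: 30.0
```

Call:
jog_arm(
  targets=[
    {"xyz":[0,0,0.02],"spin":0},
    {"xyz":[0,0,0.02],"spin":0},
    {"xyz":[0,0,0],"spin":0},
    {"xyz":[0,0,0],"spin":0},
    {"xyz":[0,0,0],"spin":0},
    {"xyz":[0,0,0],"spin":0},
    {"xyz":[0,0,0],"spin":0},
    {"xyz":[0,0,0],"spin":0},
    {"xyz":[0,0,0],"spin":0},
    {"xyz":[0,0,0],"spin":0},
  ],
)

```text
time: 29.5
tool_pos: [415.8, -252.4, -12.7]
tcp_rot: [-3.142, 0.0, 1.537]
contact_force: [-0.2, 0.7, 0.3]
grip_width: 36.2
finger_force: 30.0
```

Call:
jog_arm(
  targets=[
    {"xyz":[0,0,0],"spin":0},
    {"xyz":[0,0,0],"spin":0},
    {"xyz":[0,0,0],"spin":0},
    {"xyz":[0,0,0],"spin":0},
    {"xyz":[0,0,-0.2],"spin":0},
    {"xyz":[0,0,-0.6],"spin":0},
    {"xyz":[0,0,-0.7],"spin":0},
    {"xyz":[0,0,-0.7],"spin":0},
    {"xyz":[0.6,0,-0.3],"spin":0},
    {"xyz":[0.7,0,0],"spin":0},
  ],
  gripper=54,
)

```text
time: 30.75
tool_pos: [420.4, -148.4, 189.4]
tcp_rot: [3.137, 0.002, 1.534]
contact_force: [-0.1, 0.9, -0.9]
grip_width: 49.9
finger_force: 0.0
```

Call:
jog_arm(
  targets=[
    {"xyz":[0.74,-0.015,0],"spin":0},
    {"xyz":[0.74,-0.015,0],"spin":0},
    {"xyz":[0.74,-0.015,0],"spin":0},
    {"xyz":[0.74,-0.015,0],"spin":0},
    {"xyz":[0.74,-0.015,0],"spin":0},
    {"xyz":[0,0,0],"spin":0},
    {"xyz":[0,0,0],"spin":0},
    {"xyz":[0,0,0],"spin":0},
    {"xyz":[0,0,0],"spin":0},
    {"xyz":[0,0,0],"spin":0},
  ],
)

```text
time: 32.0
tool_pos: [423.6, 146.8, 187.3]
tcp_rot: [3.141, 0.0, 1.535]
contact_force: [0.2, 1.2, -0.0]
grip_width: 49.8
finger_force: 0.0
```

```bash
cat > look.py <<'E'
from h import *
o=bot.get_obs(); t=o['tool_pos'];print(t.round(1),o['tcp_rot'][2],o['grip_width'])
c=cam('wrist');a=bot.capture("wrist")
import sys; cv2.imwrite(f"pics/{sys.argv[1]}.png",a)
z=float(sys.argv[2]) if len(sys.argv)>2 else 16
for ce,st in blobs(a,(40,50,60),(80,255,255),80): print(px2w(c,*ce,z),ce,st)
E
python3 look.py w9
```

```text
[423.6 146.8 187.3] 1.5351672569892174 49.816984289783754
[423.8 147.5  16. ] [282.8 185.8] [269 172  29  28 626]
[452.8  29.8  16. ] [308.3 274.1] [295 263  27  23 485]
```

Call:
jog_arm(
  targets=[
    {"xyz":[0.01,0,0.4],"spin":0},
    {"xyz":[0,0,0.6],"spin":0},
    {"xyz":[0,0,0.6],"spin":0},
    {"xyz":[0,0,0.5],"spin":0},
    {"xyz":[0,0,0.35],"spin":0},
    {"xyz":[0,0,0.2],"spin":0},
    {"xyz":[0,0,0.08],"spin":0},
    {"xyz":[0,0,0],"spin":0},
    {"xyz":[0,0,0],"spin":0},
    {"xyz":[0,0,0],"spin":0},
  ],
)

```text
time: 33.3
tool_pos: [424.0, 148.5, -30.5]
tcp_rot: [3.14, -0.0, 1.537]
contact_force: [0.4, 0.4, -0.0]
grip_width: 49.4
finger_force: 0.0
```

Call:
jog_arm(
  targets=[
    {"xyz":[0,0,0],"spin":0},
    {"xyz":[0,0,0],"spin":0},
    {"xyz":[0,0,0],"spin":0},
    {"xyz":[0,0,0],"spin":0},
    {"xyz":[0,0,0],"spin":0},
    {"xyz":[0,0,-0.3],"spin":0},
    {"xyz":[0,0,-0.6],"spin":0},
    {"xyz":[-0.4,0,-0.5],"spin":0},
    {"xyz":[-0.7,0,0],"spin":0},
    {"xyz":[-0.7,0,0],"spin":0},
  ],
  gripper=0,
)

```text
time: 34.55
tool_pos: [418.6, 3.2, 81.3]
tcp_rot: [3.14, 0.0, 1.538]
contact_force: [0.9, -1.3, -0.5]
grip_width: 35.5
finger_force: 29.9
```

Call:
jog_arm(
  targets=[
    {"xyz":[-0.575,0.017,0],"spin":0},
    {"xyz":[-0.575,0.017,0],"spin":0},
    {"xyz":[-0.575,0.017,0],"spin":0},
    {"xyz":[-0.575,0.017,0],"spin":0},
    {"xyz":[0,0,0.4],"spin":0},
    {"xyz":[0,0,0.4],"spin":0},
    {"xyz":[0,0,0.2],"spin":0},
    {"xyz":[0,0,0.1],"spin":0},
    {"xyz":[0,0,0.03],"spin":0},
    {"xyz":[0,0,0],"spin":0},
  ],
)

```text
time: 35.8
tool_pos: [418.1, -179.7, -9.1]
tcp_rot: [3.141, 0.0, 1.537]
contact_force: [-0.0, -0.0, -0.9]
grip_width: 35.1
finger_force: 29.9
```

Call:
jog_arm(
  targets=[
    {"xyz":[-0.01,0,0.02],"spin":0},
    {"xyz":[0,0,0.02],"spin":0},
    {"xyz":[0,0,0],"spin":0},
    {"xyz":[0,0,0],"spin":0},
    {"xyz":[0,0,0],"spin":0},
    {"xyz":[0,0,0],"spin":0},
    {"xyz":[0,0,0],"spin":0},
    {"xyz":[0,0,0],"spin":0},
    {"xyz":[0,0,0],"spin":0},
    {"xyz":[0,0,0],"spin":0},
  ],
)

```text
time: 37.05
tool_pos: [417.7, -180.4, -12.7]
tcp_rot: [3.142, 0.0, 1.537]
contact_force: [-0.7, 0.1, -0.8]
grip_width: 35.4
finger_force: 29.9
```

Call:
jog_arm(
  targets=[
    {"xyz":[0,0,0],"spin":0},
    {"xyz":[0,0,0],"spin":0},
    {"xyz":[0,0,0],"spin":0},
    {"xyz":[0,0,0],"spin":0},
    {"xyz":[0,0,-0.2],"spin":0},
    {"xyz":[0,0,-0.6],"spin":0},
    {"xyz":[0,0,-0.7],"spin":0},
    {"xyz":[0,0,-0.7],"spin":0},
    {"xyz":[0.6,0,-0.3],"spin":0},
    {"xyz":[0.7,0,0],"spin":0},
  ],
  gripper=54,
)

```text
time: 38.3
tool_pos: [422.5, -76.3, 189.5]
tcp_rot: [3.137, 0.002, 1.534]
contact_force: [0.4, 0.7, 0.3]
grip_width: 50.0
finger_force: 0.0
```

Call:
jog_arm(
  targets=[
    {"xyz":[0.45,0.12,0],"spin":0},
    {"xyz":[0.45,0.12,0],"spin":0},
    {"xyz":[0.45,0.12,0],"spin":0},
    {"xyz":[0,0,0],"spin":0},
    {"xyz":[0,0,0],"spin":0},
    {"xyz":[0,0,0],"spin":0},
    {"xyz":[0,0,0],"spin":0},
    {"xyz":[0,0,0],"spin":0},
    {"xyz":[0,0,0],"spin":0},
    {"xyz":[0,0,0],"spin":0},
  ],
)

```text
time: 39.55
tool_pos: [453.7, 30.5, 187.3]
tcp_rot: [-3.142, 0.0, 1.537]
contact_force: [-0.5, -0.4, -0.4]
grip_width: 49.6
finger_force: 0.0
```

```bash
python3 look.py w10
```

```text
[453.7  30.5 187.3] 1.5367402075944538 49.60768441113236
[452.9  28.7  16. ] [282.1 187.8] [268 174  29  29 655]
[ 415.4 -186.2   16. ] [260.3 340.4] [249 336  24   9 151]
```

Call:
jog_arm(
  targets=[
    {"xyz":[-0.02,-0.01,0.4],"spin":0},
    {"xyz":[0,0,0.6],"spin":0},
    {"xyz":[0,0,0.6],"spin":0},
    {"xyz":[0,0,0.5],"spin":0},
    {"xyz":[0,0,0.35],"spin":0},
    {"xyz":[0,0,0.2],"spin":0},
    {"xyz":[0,0,0.08],"spin":0},
    {"xyz":[0,0,0],"spin":0},
    {"xyz":[0,0,0],"spin":0},
    {"xyz":[0,0,0],"spin":0},
  ],
)

```text
time: 40.85
tool_pos: [453.4, 28.9, -30.4]
tcp_rot: [3.14, 0.0, 1.537]
contact_force: [-0.4, 0.7, 0.1]
grip_width: 49.6
finger_force: 0.0
```

Call:
jog_arm(
  targets=[
    {"xyz":[0,0,0],"spin":0},
    {"xyz":[0,0,0],"spin":0},
    {"xyz":[0,0,0],"spin":0},
    {"xyz":[0,0,0],"spin":0},
    {"xyz":[0,0,0],"spin":0},
    {"xyz":[0,0,-0.3],"spin":0},
    {"xyz":[0,0,-0.6],"spin":0},
    {"xyz":[0,0,-0.5],"spin":0},
    {"xyz":[0,0,0],"spin":0},
    {"xyz":[0,0,0],"spin":0},
  ],
  gripper=0,
)

```text
time: 42.1
tool_pos: [452.2, 29.0, 80.2]
tcp_rot: [-3.14, 0.0, 1.537]
contact_force: [0.4, 0.9, -0.2]
grip_width: 36.3
finger_force: 30.0
```

Call:
jog_arm(
  targets=[
    {"xyz":[-0.438,-0.086,0],"spin":0},
    {"xyz":[-0.438,-0.086,0],"spin":0},
    {"xyz":[-0.438,-0.086,0],"spin":0},
    {"xyz":[-0.438,-0.086,0],"spin":0},
    {"xyz":[0,0,0.4],"spin":0},
    {"xyz":[0,0,0.4],"spin":0},
    {"xyz":[0,0,0.2],"spin":0},
    {"xyz":[0,0,0.1],"spin":0},
    {"xyz":[0,0,0.03],"spin":0},
    {"xyz":[0,0,0],"spin":0},
  ],
)

```text
time: 43.35
tool_pos: [420.7, -110.2, -9.4]
tcp_rot: [3.141, 0.0, 1.537]
contact_force: [-0.7, -0.7, -0.6]
grip_width: 36.4
finger_force: 30.0
```

Call:
jog_arm(
  targets=[
    {"xyz":[0,0,0.02],"spin":0},
    {"xyz":[0,0,0.02],"spin":0},
    {"xyz":[0,0,0],"spin":0},
    {"xyz":[0,0,0],"spin":0},
    {"xyz":[0,0,0],"spin":0},
    {"xyz":[0,0,0],"spin":0},
    {"xyz":[0,0,0],"spin":0},
    {"xyz":[0,0,0],"spin":0},
    {"xyz":[0,0,0],"spin":0},
    {"xyz":[0,0,0],"spin":0},
  ],
)

```text
time: 44.6
tool_pos: [420.6, -110.2, -12.7]
tcp_rot: [3.142, 0.0, 1.537]
contact_force: [-0.5, 0.3, -0.9]
grip_width: 36.3
finger_force: 30.0
```

Call:
jog_arm(
  targets=[
    {"xyz":[0,0,0],"spin":0},
    {"xyz":[0,0,0],"spin":0},
    {"xyz":[0,0,0],"spin":0},
    {"xyz":[0,0,0],"spin":0},
    {"xyz":[0,0,-0.2],"spin":0},
    {"xyz":[0,0,-0.6],"spin":0},
    {"xyz":[0,0,-0.7],"spin":0},
    {"xyz":[0,0,-0.7],"spin":0},
    {"xyz":[-0.4,0.4,-0.3],"spin":0},
    {"xyz":[-0.4,0.4,0],"spin":0},
  ],
  gripper=54,
)

```text
time: 45.85
tool_pos: [484.3, -177.6, 190.4]
tcp_rot: [3.136, 0.003, 1.538]
contact_force: [0.3, -0.0, 0.3]
grip_width: 49.1
finger_force: 0.0
```

Call:
jog_arm(
  targets=[
    {"xyz":[-0.4,0.4,0],"spin":0},
    {"xyz":[0,0.4,0],"spin":0},
    {"xyz":[0,0.4,0],"spin":0},
    {"xyz":[0,0,0],"spin":0},
    {"xyz":[0,0,0],"spin":0},
    {"xyz":[0,0,0],"spin":0},
    {"xyz":[0,0,0],"spin":0},
    {"xyz":[0,0,0],"spin":0},
    {"xyz":[0,0,0],"spin":0},
    {"xyz":[0,0,0],"spin":0},
  ],
)

```text
time: 47.1
tool_pos: [577.2, -211.6, 187.3]
tcp_rot: [3.142, 0.0, 1.537]
contact_force: [-0.1, 0.3, -0.3]
grip_width: 49.6
finger_force: 0.0
```

```bash
python3 look.py w11; python3 look.py w11b 33
python3 - <<'E'
from h import *
s=800/560
S=cam('side');T=cam('top')
def ray(c,u,v): return c['eye'],c['R']@np.array([(u/s-c['cx'])/c['f'],(v/s-c['cy'])/c['f'],1])
def tri(a,b):
    A=np.c_[a[1],-b[1]];k=np.linalg.lstsq(A,b[0]-a[0],rcond=None)[0];p,q=a[0]+k[0]*a[1],b[0]+k[1]*b[1];print(p.round(),q.round());return (p+q)/2
p=tri(ray(S,412,40),ray(T,722,210))
print(px2w(S,412,215,10,s))
E
```

```text
[ 577.2 -211.6  187.3] 1.5367676085202024 49.64670442099526
[ 413.9 -110.8   16. ] [132.6 101.8] [117  85  32  35 881]
[ 412.1 -184.8   16. ] [141.6 168.5] [128 153  28  31 663]
[ 409.7 -258.4   16. ] [149.1 227.7] [136 215  28  26 546]
[ 643.6 -275.6   16. ] [337.5 234.9] [324 224  27  23 498]
[ 577.2 -211.6  187.3] 1.5368110191392699 49.832878277935045
[ 421.4 -111.9   33. ] [132.5 101.8] [117  85  32  35 880]
[ 419.8 -182.5   33. ] [141.6 168.5] [128 153  28  31 664]
[ 417.5 -252.7   33. ] [149.1 227.7] [136 215  28  26 544]
[ 640.7 -269.1   33. ] [337.5 234.9] [324 224  27  23 497]
[ 596. -535.  433.] [ 594. -535.  431.]
[ 588.7 -529.7   10. ]
```

Call:
jog_arm(
  targets=[
    {"xyz":[-0.39,0.42,0],"spin":0},
    {"xyz":[-0.39,0.42,0],"spin":0},
    {"xyz":[0,0,0],"spin":0},
    {"xyz":[0,0,0],"spin":0},
    {"xyz":[0,0,0],"spin":0},
    {"xyz":[0,0,0],"spin":0},
    {"xyz":[0,0,0],"spin":0},
    {"xyz":[0,0,0],"spin":0},
    {"xyz":[0,0,0],"spin":0},
    {"xyz":[0,0,0],"spin":0},
  ],
)

```text
time: 48.45
tool_pos: [642.3, -276.3, 187.3]
tcp_rot: [3.142, 0.0, 1.537]
contact_force: [0.7, -0.3, -0.1]
grip_width: 49.6
finger_force: 0.0
```

```bash
python3 look.py w12; python3 -c "
from h import *
S=cam('side')
a=bot.capture('side');cv2.imwrite('pics/s12.png',a)
for ce,st in blobs(a,(40,50,60),(85,255,255),25): print(px2w(S,*ce,16),ce,st)"
```

```text
[ 642.3 -276.3  187.3] 1.536751816200781 49.64123129805669
[ 411.  -108.2   16. ] [57.6 36.4] [ 42  18  32  38 969]
[ 643.  -119.4   16. ] [278.6  40.2] [274  35  10  11  87]
[ 409.6 -182.3   16. ] [ 71.9 110.5] [ 58  94  29  34 730]
[ 407.1 -256.1   16. ] [ 83.6 176.1] [ 70 161  28  30 601]
[ 644.5 -276.4   16. ] [284.6 186.4] [270 173  30  28 636]
[ 1347.7 -2376.8    16. ] [184.4  11.5] [183   8   4   8  30]
[ 1167.8 -2195.7    16. ] [207.2  19.6] [201   8  14  24 133]
[ 1007.4 -2256.5    16. ] [234.4  17.6] [227  11  15  16 107]
[ 1255.9 -1948.9    16. ] [184.7  30.6] [181  22   8  16  95]
[ 1106.8 -1720.4    16. ] [203.2  43.2] [199  35  12  17 111]
[  941.5 -1841.2    16. ] [236.4  37.4] [234  35   6   6  26]
[ 1081.7 -1285.2    16. ] [192.   71.1] [182  54  23  42 462]
[ 1002.7 -1216.6    16. ] [206.   76.7] [203  74   8   7  38]
[1017.3 -777.6   16. ] [182.9 116. ] [175 102  16  42 329]
[ 772.9 -843.5   16. ] [246.4 111.1] [242 108   9   7  49]
[1057.5  -71.7   16. ] [117.  218.1] [  70  182   87   71 3013]
[1017.3 -219.2   16. ] [144.8 191.2] [135 185  23  13 153]
[1168.   -48.2   16. ] [ 76.  221.3] [ 68 213  21  21 207]
[812.9  46.3  16. ] [193.8 247.3] [186 239  18  15 158]
[974.7 218.3  16. ] [113.2 288.7] [110 286   8   7  36]
[925.  224.7  16. ] [132.8 291.5] [129 289   8   6  41]
[995.3 240.8  16. ] [101.6 294.8] [ 97 291  11   9  65]
```

Call:
jog_arm(
  targets=[
    {"xyz":[0,0.03,0.4],"spin":0},
    {"xyz":[0,0,0.6],"spin":0},
    {"xyz":[0,0,0.6],"spin":0},
    {"xyz":[0,0,0.4],"spin":0},
    {"xyz":[0,0,0.2],"spin":0},
    {"xyz":[0,0,0.15],"spin":0},
    {"xyz":[0,0,0.15],"spin":0},
    {"xyz":[0,0,0.15],"spin":0},
    {"xyz":[0,0,0.08],"spin":0},
    {"xyz":[0,0,0],"spin":0},
  ],
)

```text
time: 49.8
tool_pos: [644.5, -276.2, -31.5]
tcp_rot: [-3.141, -0.0, 1.537]
contact_force: [-0.9, -0.5, 0.1]
grip_width: 49.4
finger_force: 0.0
```

Call:
jog_arm(
  targets=[
    {"xyz":[0,0,0],"spin":0},
    {"xyz":[0,0,0],"spin":0},
    {"xyz":[0,0,0],"spin":0},
    {"xyz":[0,0,0],"spin":0},
    {"xyz":[0,0,0],"spin":0},
    {"xyz":[0,0,-0.3],"spin":0},
    {"xyz":[0,0,-0.6],"spin":0},
    {"xyz":[0,0,-0.6],"spin":0},
    {"xyz":[0,0,-0.6],"spin":0},
    {"xyz":[0,0,0],"spin":0},
  ],
  gripper=0,
)

```text
time: 51.05
tool_pos: [646.8, -277.5, 142.0]
tcp_rot: [3.134, 0.004, 1.537]
contact_force: [0.2, -0.1, -0.4]
grip_width: 35.5
finger_force: 30.0
```

Call:
jog_arm(
  targets=[
    {"xyz":[0.275,-0.467,0],"spin":0},
    {"xyz":[0.275,-0.467,0],"spin":0},
    {"xyz":[0.275,-0.467,0],"spin":0},
    {"xyz":[0.275,-0.467,0],"spin":0},
    {"xyz":[0,0,0.5],"spin":0},
    {"xyz":[0,0,0.5],"spin":0},
    {"xyz":[0,0,0.4],"spin":0},
    {"xyz":[0,0,0.25],"spin":0},
    {"xyz":[0,0,0.13],"spin":0},
    {"xyz":[0,0,0],"spin":0},
  ],
)

```text
time: 52.3
tool_pos: [497.7, -183.0, -6.3]
tcp_rot: [-3.14, -0.001, 1.537]
contact_force: [-0.6, 0.3, 0.0]
grip_width: 35.7
finger_force: 30.0
```

Call:
jog_arm(
  targets=[
    {"xyz":[0,0.005,0.03],"spin":0},
    {"xyz":[0,0,0.03],"spin":0},
    {"xyz":[0,0,0],"spin":0},
    {"xyz":[0,0,0],"spin":0},
    {"xyz":[0,0,0],"spin":0},
    {"xyz":[0,0,0],"spin":0},
    {"xyz":[0,0,0],"spin":0},
    {"xyz":[0,0,0],"spin":0},
    {"xyz":[0,0,0],"spin":0},
    {"xyz":[0,0,0],"spin":0},
  ],
)

```text
time: 53.55
tool_pos: [498.7, -183.4, -10.3]
tcp_rot: [3.142, 0.0, 1.537]
contact_force: [0.2, 0.2, -0.4]
grip_width: 35.7
finger_force: 30.0
```

Call:
jog_arm(
  targets=[
    {"xyz":[0,0,0.02],"spin":0},
    {"xyz":[0,0,0.02],"spin":0},
    {"xyz":[0,0,0],"spin":0},
    {"xyz":[0,0,0],"spin":0},
    {"xyz":[0,0,0],"spin":0},
    {"xyz":[0,0,0],"spin":0},
    {"xyz":[0,0,0],"spin":0},
    {"xyz":[0,0,0],"spin":0},
    {"xyz":[0,0,0],"spin":0},
    {"xyz":[0,0,0],"spin":0},
  ],
)

```text
time: 54.8
tool_pos: [498.8, -183.4, -12.6]
tcp_rot: [3.141, 0.0, 1.537]
contact_force: [-2.2, 1.2, 9.0]
grip_width: 35.6
finger_force: 30.0
```

Call:
jog_arm(
  targets=[
    {"xyz":[0,0,0],"spin":0},
    {"xyz":[0,0,0],"spin":0},
    {"xyz":[0,0,0],"spin":0},
    {"xyz":[0,0,0],"spin":0},
    {"xyz":[0,0,-0.2],"spin":0},
    {"xyz":[0,0,-0.6],"spin":0},
    {"xyz":[0,0,-0.7],"spin":0},
    {"xyz":[0,0,-0.7],"spin":0},
    {"xyz":[0,0.4,-0.5],"spin":0},
    {"xyz":[0,0.4,-0.2],"spin":0},
  ],
  gripper=54,
)

```text
time: 56.05
tool_pos: [564.3, -186.0, 223.6]
tcp_rot: [3.135, 0.003, 1.536]
contact_force: [0.2, -0.7, 0.2]
grip_width: 49.5
finger_force: 0.0
```

Call:
jog_arm(
  targets=[
    {"xyz":[0.1,0.3,0],"spin":0},
    {"xyz":[0.1,0.3,0],"spin":0},
    {"xyz":[0,0,0],"spin":0},
    {"xyz":[0,0,0],"spin":0},
    {"xyz":[0,0,0],"spin":0},
    {"xyz":[0,0,0],"spin":0},
    {"xyz":[0,0,0],"spin":0},
    {"xyz":[0,0,0],"spin":0},
    {"xyz":[0,0,0],"spin":0},
    {"xyz":[0,0,0],"spin":0},
  ],
)

```text
time: 57.3
tool_pos: [611.2, -171.1, 218.5]
tcp_rot: [3.142, 0.0, 1.537]
contact_force: [0.5, 0.1, 0.1]
grip_width: 49.2
finger_force: 0.0
```

```bash
python3 look.py w13 33
python3 - <<'E'
from h import *
np.save("w13.npy",cam('wrist'),allow_pickle=True)
for n in ('top','side'):
    S=cam(n);a=bot.capture(n);cv2.imwrite(f'pics/{n}13.png',a)
    for ce,st in blobs(a,(40,40,60),(85,255,255),20):
        p=px2w(S,*ce,16)
        if 330<p[0]<850 and -900<p[1]<520: print(n,p,st)
a=cv2.imread("pics/w13.png")
# box crop
c=cam('wrist');print(w2px(c,[620,-85,38]))
cv2.imwrite("pics/c13.png",np.hstack([cv2.resize(a[50:290,170:410],(540,540),interpolation=cv2.INTER_CUBIC),cv2.resize(cv2.imread('pics/side13.png')[170:240,235:295],(240,280),interpolation=cv2.INTER_CUBIC).repeat(1,0) if 0 else cv2.copyMakeBorder(cv2.resize(cv2.imread('pics/side13.png')[150:250,225:290],(250,385),interpolation=cv2.INTER_CUBIC),0,155,0,0,cv2.BORDER_CONSTANT)]))
E
```

```text
[ 611.2 -171.1  218.5] 1.5368300160889916 49.232044576658836
[ 421.6 -111.5   33. ] [121.9 139.9] [108 125  29  30 665]
[ 419.9 -182.2   33. ] [130.5 197.7] [118 185  26  26 501]
[ 499.8 -183.9   33. ] [194.2 197. ] [181 184  27  27 546]
[ 417.2 -251.1   33. ] [137.3 248.7] [126 239  25  19 375]
top [ 789.4 -861.2   16. ] [545 183  15   9  90]
top [ 507.2 -185.8   16. ] [341 241  11  10  87]
top [ 428.1 -111.    16. ] [315 262  12  11 107]
top [ 425.9 -183.7   16. ] [339 265  12  10  96]
top [ 423.4 -255.6   16. ] [363 267  12  11 104]
side [ 766.9 -840.1   16. ] [244 108   8   8  52]
side [ 418.1 -203.    16. ] [337 200   7   4  23]
side [ 418.9 -133.1   16. ] [336 213  10   5  43]
side [813.2  45.9  16. ] [186 239  18  16 178]
[287.94777082 110.61702416]
```

View pics/c13.png

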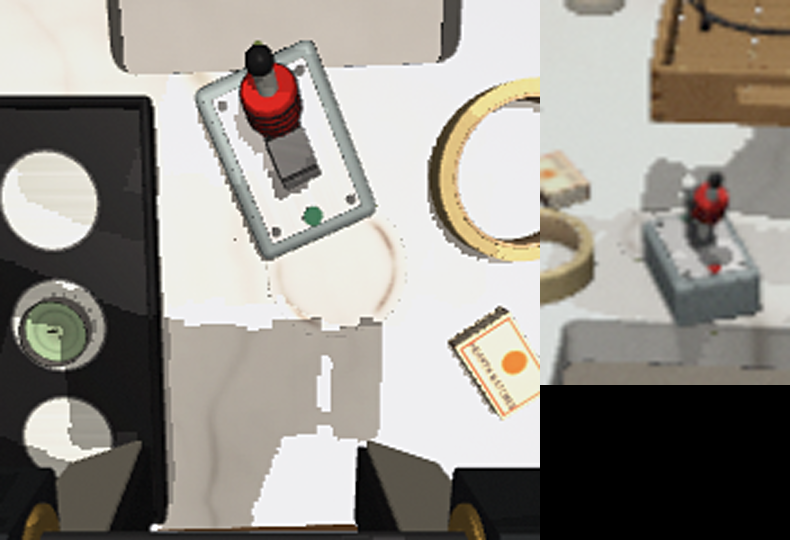

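Run:
```python
from h import *
c=np.load("w13.npy",allow_pickle=True).item()
P=lambda u,v,z: px2w(c,170+u/2.25,50+v/2.25,z)
o=P(287,152,38)
for nm,u,v,z in [("scr",222,105,38),("scr",300,70,38),("scr",350,200,38),("scr",277,232,38),("green",313,216,38),("TL",197,92,38),("TR",312,42,38),("BR",375,210,38),("BL",268,258,38),("ball",260,57,122.8),("collar top",268,85,96),("mid",287,152,38)]: print(nm,P(u,v,z))
g=P(313,216,38)
d=(o-g)[:2];print(np.linalg.norm(d),"yaw",np.arctan2(-d[0],d[1]))
a,b=P(197,92,38),P(268,258,38);d=(a-b)[:2];print(np.linalg.norm(d),"yaw",np.arctan2(-d[0],d[1]))
a,b=P(312,42,38),P(375,210,38);d=(a-b)[:2];print(np.linalg.norm(d),"yaw",np.arctan2(-d[0],d[1]))
```

```text
scr [598.6 -69.3  38. ]
scr [638.1 -54.2  38. ]
scr [ 663.2 -118.    38. ]
scr [ 624.8 -133.2   38. ]
green [ 643.9 -125.6   38. ]
TL [586.4 -62.7  38. ]
TR [644.1 -41.6  38. ]
BR [ 676.3 -123.6   38. ]
BL [ 619.7 -146.8   38. ]
ball [617.3 -58.3 122.8]
collar top [620.7 -66.   96. ]
mid [630.8 -93.   38. ]
35.13360214950924 yaw 0.38209199946215483
90.45275009639013 yaw 0.3770163481700062
88.09562985755875 yaw 0.3741826840035976
```

Call:
jog_arm(
  targets=[
    {"xyz":[0.31,0.025,0],"spin":0},
    {"xyz":[0.31,0.025,0],"spin":0},
    {"xyz":[0.31,0.025,0],"spin":0},
    {"xyz":[0.31,0.025,0],"spin":0},
    {"xyz":[0,0,0],"spin":-0.82},
    {"xyz":[0,0,0],"spin":-0.82},
    {"xyz":[0,0,0],"spin":-0.82},
    {"xyz":[0,0,0],"spin":-0.82},
    {"xyz":[0,0,0],"spin":-0.83},
    {"xyz":[0,0,0],"spin":0},
  ],
)

```text
time: 58.7
tool_pos: [622.6, -72.3, 218.5]
tcp_rot: [-3.142, 0.0, 1.947]
contact_force: [-0.3, 0.4, -0.1]
grip_width: 49.7
finger_force: 0.0
```

Run:
```python
from h import *
o=bot.get_obs();print(o['tool_pos'],o['tcp_rot'])
c=cam('wrist');a=bot.capture('wrist');cv2.imwrite('pics/w14.png',a)
b=np.array([631.3,-93.5]);y=np.array([-np.sin(.377),np.cos(.377)])
for nm,l in(("collar",54),("collartop",66),("ball",92)): p=b+y*l*np.sin(.45);print(nm,p,w2px(c,[*p,40+l*np.cos(.45)]))
for lo,hi in(((0,150,80),(8,255,255)),((172,150,80),(179,255,255))):
  for ce,st in blobs(a,lo,hi,40): print("red",ce,st)
for ce,st in blobs(a[90:260,230:340],(0,0,0),(179,255,38),30): print("dark",ce+[230,90],st)
```

```text
[622.57012731 -72.27875031 218.49084352] [-3.14156527e+00  1.00126806e-04  1.94710461e+00]
collar [622.65324543 -71.6613576 ] [283.08666805 193.90857607]
collartop [620.73174442 -66.80832596] [283.10974312 191.31790631]
ball [616.56849222 -56.29342406] [283.16602086 184.99952626]
red [282.1 176. ] [279 173   7   7  45]
red [282.5 194.2] [272 185  22  18 223]
dark [232.9 167.1] [ 0 69  8 20 89]
dark [282.1 186.1] [ 47  91  11  12 108]
dark [233.2 254.7] [  0 159   7  11  64]
dark [331.7 254.7] [ 99 159   8  11  66]
```

Call:
jog_arm(
  targets=[
    {"xyz":[0,-0.008,0.4],"spin":0},
    {"xyz":[0,0,0.5],"spin":0},
    {"xyz":[0,0,0.4],"spin":0},
    {"xyz":[0,0,0.3],"spin":0},
    {"xyz":[0,0,0.2],"spin":0},
    {"xyz":[0,0,0.12],"spin":0},
    {"xyz":[0,0,0.1],"spin":0},
    {"xyz":[0,0,0.1],"spin":0},
    {"xyz":[0,0,0],"spin":0},
    {"xyz":[0,0,0],"spin":0},
  ],
)

```text
time: 60.0
tool_pos: [622.3, -72.6, 49.3]
tcp_rot: [3.141, 0.001, 1.948]
contact_force: [0.5, -0.2, 0.5]
grip_width: 49.9
finger_force: 0.0
```

Call:
jog_arm(
  targets=[
    {"xyz":[0,0,0.05],"spin":0},
    {"xyz":[0,0,0.05],"spin":0},
    {"xyz":[0,0,0.05],"spin":0},
    {"xyz":[0,0,0],"spin":0},
    {"xyz":[0,0,0],"spin":0},
    {"xyz":[0,0,0],"spin":0},
    {"xyz":[0,0,0],"spin":0},
    {"xyz":[0,0,0],"spin":0},
    {"xyz":[0,0,0],"spin":0},
    {"xyz":[0,0,0],"spin":0},
  ],
)

```text
time: 61.25
tool_pos: [622.0, -72.5, 36.9]
tcp_rot: [3.142, 0.0, 1.948]
contact_force: [-0.3, 0.8, 0.7]
grip_width: 49.5
finger_force: 0.0
```

Call:
jog_arm(
  targets=[
    {"xyz":[0,0,0],"spin":0},
    {"xyz":[0,0,0],"spin":0},
    {"xyz":[0,0,0],"spin":0},
    {"xyz":[0,0,0],"spin":0},
    {"xyz":[0,0,0],"spin":0},
    {"xyz":[0,0,0],"spin":0},
    {"xyz":[0,0,0],"spin":0},
    {"xyz":[0,0,0],"spin":0},
    {"xyz":[0,0,0],"spin":0},
    {"xyz":[0,0,0],"spin":0},
  ],
  gripper=0,
)

```text
time: 62.5
tool_pos: [622.5, -72.4, 37.0]
tcp_rot: [3.14, 0.0, 1.948]
contact_force: [4.5, 1.4, -1.5]
grip_width: 24.0
finger_force: 30.0
```

Call:
jog_arm(
  targets=[
    {"xyz":[0.035,0,-0.073],"spin":0},
    {"xyz":[0.035,0,-0.073],"spin":0},
    {"xyz":[0,0,0],"spin":0},
    {"xyz":[0,0,0],"spin":0},
    {"xyz":[0,0,0],"spin":0},
    {"xyz":[0,0,0],"spin":0},
    {"xyz":[0,0,0],"spin":0},
    {"xyz":[0,0,0],"spin":0},
    {"xyz":[0,0,0],"spin":0},
    {"xyz":[0,0,0],"spin":0},
  ],
)

```text
time: 63.75
tool_pos: [620.5, -67.5, 48.2]
tcp_rot: [3.141, 0.001, 1.948]
contact_force: [5.6, -0.3, -4.9]
grip_width: 23.8
finger_force: 30.0
```

Call:
jog_arm(
  targets=[
    {"xyz":[-0.089,0,-0.035],"spin":0},
    {"xyz":[-0.093,0,-0.024],"spin":0},
    {"xyz":[-0.095,0,-0.014],"spin":0},
    {"xyz":[-0.096,0,-0.004],"spin":0},
    {"xyz":[0,0,0],"spin":0},
    {"xyz":[0,0,0],"spin":0},
    {"xyz":[0,0,0],"spin":0},
    {"xyz":[0,0,0],"spin":0},
    {"xyz":[0,0,0],"spin":0},
    {"xyz":[0,0,0],"spin":0},
  ],
)

```text
time: 65.0
tool_pos: [631.0, -93.9, 54.0]
tcp_rot: [3.141, -0.002, 1.948]
contact_force: [5.0, 4.8, -4.7]
grip_width: 23.8
finger_force: 30.0
```

Call:
jog_arm(
  targets=[
    {"xyz":[-0.096,0,0.007],"spin":0},
    {"xyz":[-0.094,0,0.019],"spin":0},
    {"xyz":[-0.0915,0,0.029],"spin":0},
    {"xyz":[-0.088,0,0.038],"spin":0},
    {"xyz":[-0.02,0,0.01],"spin":0},
    {"xyz":[0,0,0],"spin":0},
    {"xyz":[0,0,0],"spin":0},
    {"xyz":[0,0,0],"spin":0},
    {"xyz":[0,0,0],"spin":0},
    {"xyz":[0,0,0],"spin":0},
  ],
)

```text
time: 66.25
tool_pos: [642.2, -122.1, 45.8]
tcp_rot: [3.141, -0.003, 1.948]
contact_force: [5.7, 6.7, -2.6]
grip_width: 24.0
finger_force: 30.0
```

Call:
jog_arm(
  targets=[
    {"xyz":[-0.034,0,0.017],"spin":0},
    {"xyz":[-0.02,0,0.01],"spin":0},
    {"xyz":[0,0,0],"spin":0},
    {"xyz":[0,0,0],"spin":0},
    {"xyz":[0,0,0],"spin":0},
    {"xyz":[0,0,0],"spin":0},
    {"xyz":[0,0,0],"spin":0},
    {"xyz":[0,0,0],"spin":0},
    {"xyz":[0,0,0],"spin":0},
    {"xyz":[0,0,0],"spin":0},
  ],
)

```text
time: 67.5
tool_pos: [642.5, -123.0, 43.8]
tcp_rot: [-3.141, -0.008, 1.949]
contact_force: [2.3, 16.5, 2.6]
grip_width: 24.2
finger_force: 30.0
```

Call:
jog_arm(
  targets=[
    {"xyz":[0.022,0,0.045],"spin":0},
    {"xyz":[0.022,0,0.045],"spin":0},
    {"xyz":[0.022,0,0.045],"spin":0},
    {"xyz":[0,0,0],"spin":0},
    {"xyz":[0,0,0],"spin":0},
    {"xyz":[0,0,0],"spin":0},
    {"xyz":[0,0,0],"spin":0},
    {"xyz":[0,0,0],"spin":0},
    {"xyz":[0,0,0],"spin":0},
    {"xyz":[0,0,0],"spin":0},
  ],
)

```text
time: 68.75
tool_pos: [642.1, -120.6, 36.8]
tcp_rot: [3.139, -0.002, 1.948]
contact_force: [-3.6, 11.7, 19.1]
grip_width: 24.0
finger_force: 30.0
```

Call:
jog_arm(
  targets=[
    {"xyz":[0,0,0],"spin":0},
    {"xyz":[0,0,0],"spin":0},
    {"xyz":[0,0,0],"spin":0},
    {"xyz":[0,0,0],"spin":0},
    {"xyz":[0,0,0],"spin":0},
    {"xyz":[0,0,-0.2],"spin":0},
    {"xyz":[0,0,-0.5],"spin":0},
    {"xyz":[0,0,-0.7],"spin":0},
    {"xyz":[0,0,-0.7],"spin":0},
    {"xyz":[0,0,-0.3],"spin":0},
  ],
  gripper=54,
)

```text
time: 70.0
tool_pos: [643.3, -123.4, 231.4]
tcp_rot: [3.136, 0.005, 1.948]
contact_force: [0.9, -0.9, -0.1]
grip_width: 49.5
finger_force: 0.0
```

Call:
jog_arm(
  targets=[
    {"xyz":[-0.5,-0.2,0],"spin":0},
    {"xyz":[-0.5,-0.2,0],"spin":0},
    {"xyz":[-0.3,-0.2,0],"spin":0},
    {"xyz":[0,0,0],"spin":0},
    {"xyz":[0,0,0],"spin":0},
    {"xyz":[0,0,0],"spin":0},
    {"xyz":[0,0,0],"spin":0},
    {"xyz":[0,0,0],"spin":0},
    {"xyz":[0,0,0],"spin":0},
    {"xyz":[0,0,0],"spin":0},
  ],
)

```text
time: 71.25
tool_pos: [635.7, -237.4, 225.5]
tcp_rot: [-3.141, 0.0, 1.948]
contact_force: [-0.1, -0.7, -0.5]
grip_width: 49.9
finger_force: 0.0
```

```bash
python3 look.py w15 33
python3 - <<'E'
from h import *
c=cam('wrist');a=cv2.imread('pics/w15.png')
b=np.array([631.3,-93.5]);y=np.array([-np.sin(.377),np.cos(.377)])
ps=[]
for nm,l in(("bot",42),("collar home",54),("top home",66),("top up",80),("ball",92)): 
    p=b-y*l*np.sin(.45);q=w2px(c,[*p,40+l*np.cos(.45)]);print(nm,q.round(1));ps.append(q)
x0,y0=(int(v) for v in ps[1]); x0=min(max(x0-70,0),420);y0=min(max(y0-70,0),280)
k=a[y0:y0+140,x0:x0+140]; print(x0,y0)
s=cv2.resize(bot.capture('side'),(560,420))
k=cv2.resize(k,(420,420),interpolation=cv2.INTER_CUBIC)
s=bot.capture('side')[140:240,225:370];s=cv2.resize(s,(380,262),interpolation=cv2.INTER_CUBIC)
cv2.imwrite('pics/f.png',np.hstack([k,cv2.copyMakeBorder(s,0,158,0,0,cv2.BORDER_CONSTANT)]))
for lo,hi in(((0,150,80),(8,255,255)),((172,150,80),(179,255,255))):
  for ce,st in blobs(a,lo,hi,30): print("red",ce,st)
for ce,st in blobs(a,(0,0,0),(179,255,38),30): 
    if st[4]<400: print("dark",ce,st)
E
```

```text
[ 635.7 -237.4  225.5] 1.9478392441651182 49.91464400479175
[ 422.9 -116.3   33. ] [142.3  10.1] [127   0  31  24 630]
[ 419.9 -182.8   33. ] [125.   70.6] [111  55  29  33 696]
[ 499.8 -184.7   33. ] [191.6  99.7] [178  85  28  31 698]
[ 417.4 -253.2   33. ] [109. 129.] [ 96 115  27  29 585]
bot [331.   78.1]
collar home [332.4  82.4]
top home [333.9  86.9]
top up [335.7  92.6]
ball [337.4  97.8]
262 12
red [327.2  29.9] [323  26   9   9  68]
red [332.5  82.3] [322  73  24  24 324]
red [ 50.1 239.4] [ 45 237  11   6  59]
dark [48.   1.2] [42  0 13  4 38]
dark [320.6  64. ] [319  55   4  18  64]
dark [335.8  94.5] [330  89  13  12 119]
dark [ 14.5 287. ] [  6 286  18   3  54]
dark [530.5 287. ] [525 286  12   3  36]
dark [550.5 287. ] [542 286  18   3  54]
dark [221.1 322.4] [217 315  10  18 141]
dark [343.5 322.5] [338 315  11  18 149]
dark [238.3 333.5] [236 326   6  19  75]
dark [554.1 417.5] [549 416  11   4  43]
```

View pics/f.png

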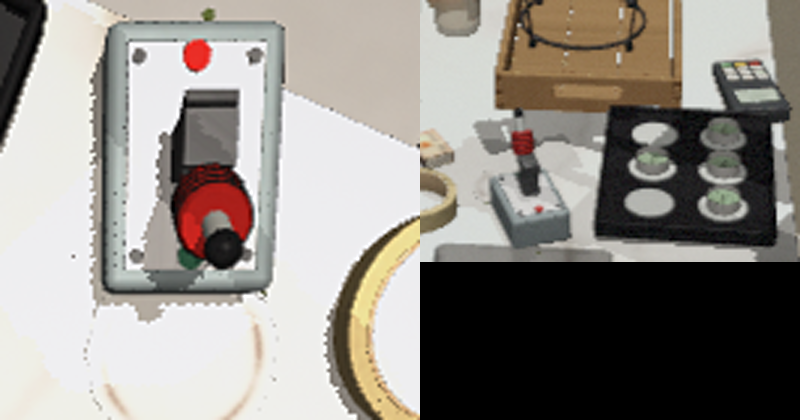

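Run:
```python
from h import *
c=cam('wrist')
b=np.array([631.3,-93.5]);y=np.array([-np.sin(.377),np.cos(.377)]);x=np.array([y[1],-y[0]])
for s in(35,):print("red pred",w2px(c,[*(b+y*s),38.5]))
# all measured from full frame: ball at phi
for phi in(.36,.40,.42,.45): print(phi,w2px(c,[*(b-y*92*np.sin(phi)),40+92*np.cos(phi)]).round(1))
P=lambda u,v: px2w(c,262+u/3,12+v/3,38)[:2]
for u,v in((139,56),(256,55),(137,257),(110,22),(282,22),(108,290),(270,290)):
    d=P(u,v)-b;print((u,v),"box coords",(d@x).round(1),(d@y).round(1))
```

```text
red pred [327.88971623  29.9621124 ]
0.36 [338.4  88.3]
0.4 [338.   92.6]
0.42 [337.8  94.7]
0.45 [337.4  97.7]
(139, 56) box coords -21.2 34.4
(256, 55) box coords 21.3 34.8
(137, 257) box coords -20.4 -34.5
(110, 22) box coords -32.0 45.3
(282, 22) box coords 30.0 45.4
(108, 290) box coords -31.3 -46.5
(270, 290) box coords 31.5 -46.5
```

Call:
jog_arm(
  targets=[
    {"xyz":[0.398,0.153,0],"spin":0},
    {"xyz":[0.398,0.153,0],"spin":0},
    {"xyz":[0.398,0.153,0],"spin":0},
    {"xyz":[0.398,0.153,0],"spin":0},
    {"xyz":[0,0,0.4],"spin":0},
    {"xyz":[0,0,0.5],"spin":0},
    {"xyz":[0,0,0.4],"spin":0},
    {"xyz":[0,0,0.3],"spin":0},
    {"xyz":[0,0,0.2],"spin":0},
    {"xyz":[0,0,0],"spin":0},
  ],
  gripper=0,
)

```text
time: 72.65
tool_pos: [633.7, -100.9, 80.6]
tcp_rot: [-3.14, -0.001, 1.948]
contact_force: [-0.7, -0.0, 0.4]
grip_width: 0.5
finger_force: 0.0
```

Call:
jog_arm(
  targets=[
    {"xyz":[-0.05,0,0.02],"spin":0},
    {"xyz":[-0.05,0,0],"spin":0},
    {"xyz":[-0.05,0,0],"spin":0},
    {"xyz":[-0.03,0,0],"spin":0},
    {"xyz":[0,0,0],"spin":0},
    {"xyz":[0,0,0],"spin":0},
    {"xyz":[0,0,0],"spin":0},
    {"xyz":[0,0,0],"spin":0},
    {"xyz":[0,0,0],"spin":0},
    {"xyz":[0,0,0],"spin":0},
  ],
)

```text
time: 73.9
tool_pos: [639.6, -114.4, 80.0]
tcp_rot: [3.141, 0.0, 1.948]
contact_force: [-1.2, 1.8, 2.2]
grip_width: 0.6
finger_force: 1.4
```

Call:
jog_arm(
  targets=[
    {"xyz":[-0.025,0,0],"spin":0},
    {"xyz":[-0.025,0,0],"spin":0},
    {"xyz":[0,0,0],"spin":0},
    {"xyz":[0,0,0],"spin":0},
    {"xyz":[0,0,0],"spin":0},
    {"xyz":[0,0,0],"spin":0},
    {"xyz":[0,0,0],"spin":0},
    {"xyz":[0,0,0],"spin":0},
    {"xyz":[0,0,0],"spin":0},
    {"xyz":[0,0,0],"spin":0},
  ],
)

```text
time: 75.15
tool_pos: [640.0, -115.5, 79.8]
tcp_rot: [-3.141, -0.005, 1.949]
contact_force: [-3.5, 10.8, 4.8]
grip_width: 0.6
finger_force: 5.9
```

Call:
jog_arm(
  targets=[
    {"xyz":[0.1,0,0],"spin":0},
    {"xyz":[0.1,0,0],"spin":0},
    {"xyz":[0,0,-0.3],"spin":0},
    {"xyz":[0,0,-0.6],"spin":0},
    {"xyz":[0,0,-0.7],"spin":0},
    {"xyz":[0,0,-0.6],"spin":0},
    {"xyz":[-0.6,-0.1,0],"spin":0},
    {"xyz":[-0.7,-0.2,0],"spin":0},
    {"xyz":[-0.5,-0.3,0],"spin":0},
    {"xyz":[0,0,0],"spin":0},
  ],
)

```text
time: 76.4
tool_pos: [642.3, -259.0, 254.7]
tcp_rot: [-3.14, 0.0, 1.942]
contact_force: [-0.3, -0.3, 0.4]
grip_width: 0.8
finger_force: 0.0
```

```bash
python3 look.py w16 33
python3 - <<'E'
from h import *
c=cam('wrist');a=cv2.imread('pics/w16.png')
b=np.array([631.3,-93.5]);y=np.array([-np.sin(.377),np.cos(.377)])
for phi in(.4,.45,.5): print(phi,w2px(c,[*(b-y*92*np.sin(phi)),40+92*np.cos(phi)]).round(1),w2px(c,[*(b-y*54*np.sin(phi)),40+54*np.cos(phi)]).round(1))
for lo,hi in(((0,150,80),(8,255,255)),):
  for ce,st in blobs(a,lo,hi,30): print("red",ce,st)
for ce,st in blobs(a,(0,0,0),(179,255,38),30): 
    if 80<st[4]<200: print("dark",ce,st)
S=cam('side');a=bot.capture('side')
print("plaque tab blob:")
for ce,st in blobs(a,(100,120,60),(125,255,255),60): print(ce,st,px2w(S,*ce,80))
E
```

```text
[ 642.3 -259.   254.7] 1.942397961754745 0.7665493314025358
[ 424.8 -122.7   33. ] [151.8   3.8] [139   0  26  10 203]
[ 419.8 -182.7   33. ] [135.2  54.9] [122  40  27  31 645]
[ 499.8 -184.7   33. ] [197.9  82.4] [185  68  27  30 646]
[ 417.6 -253.2   33. ] [120.1 111. ] [108  97  25  29 543]
0.4 [333.9  72.4] [329.3  62.1]
0.45 [333.4  77.4] [329.1  64.8]
0.5 [332.9  82.1] [328.8  67.4]
red [325.6  14.2] [322  10   8   9  61]
red [330.7  61. ] [321  52  22  23 286]
red [ 63.5 218.1] [ 59 215  10   7  55]
dark [333.7  71.7] [329  66  11  12 103]
dark [278.9 268.4] [277 249   4  39 121]
dark [285.4 269.5] [283 249   5  40 157]
dark [115.3 326.6] [107 316  19  22 114]
plaque tab blob:
[325.6 334.8] [316 303  20  67 819] [471.  390.5  80. ]
```

Run:
```python
from h import *
c=cam('wrist');a=bot.capture('wrist')
print(bot.get_obs()['tool_pos'])
b=np.array([631.3,-93.5]);y=np.array([-np.sin(.377),np.cos(.377)])
print("reddot",w2px(c,[*(b+y*35),38.5]))
for phi in(.4,.45,.5): print(phi,w2px(c,[*(b-y*92*np.sin(phi)),40+92*np.cos(phi)]).round(1),w2px(c,[*(b-y*54*np.sin(phi)),40+54*np.cos(phi)]).round(1))
for ce,st in blobs(a,(0,150,80),(8,255,255),30): print("red",ce,st)
for ce,st in blobs(a,(0,0,0),(179,255,38),30): 
    if 80<st[4]<120: print("dark",ce,st)
```

```text
[ 643.61490953 -254.17481701  255.83483626]
reddot [324.28310264  18.61738546]
0.4 [332.9  74. ] [328.5  63.5]
0.45 [332.4  78.9] [328.2  66.2]
0.5 [331.9  83.7] [328.   68.9]
red [323.6  18.2] [320  14   8   9  60]
red [328.2  65.3] [318  56  23  23 287]
red [ 62.  219.5] [ 57 217  11   6  55]
dark [331.1  75.8] [326  70  11  12 100]
```

Call:
jog_arm(
  targets=[
    {"xyz":[0.3,0.1,0],"spin":0},
    {"xyz":[0.3,0.1,0],"spin":0},
    {"xyz":[0.2,0.1,0],"spin":0},
    {"xyz":[0,0,0],"spin":0},
    {"xyz":[0,0,0],"spin":0},
    {"xyz":[0,0,0],"spin":0},
    {"xyz":[0,0,0],"spin":0},
    {"xyz":[0,0,0],"spin":0},
    {"xyz":[0,0,0],"spin":0},
    {"xyz":[0,0,0],"spin":0},
  ],
)

```text
time: 77.8
tool_pos: [642.3, -186.6, 256.0]
tcp_rot: [3.142, 0.0, 1.948]
contact_force: [-0.0, 0.2, -0.1]
grip_width: 0.3
finger_force: 0.0
```

Run:
```python
from h import *
c=cam('wrist');a=bot.capture('wrist');cv2.imwrite('pics/w17.png',a)
print(bot.get_obs()['tool_pos'])
b=np.array([631.3,-93.5]);y=np.array([-np.sin(.377),np.cos(.377)])
print("reddot",w2px(c,[*(b+y*35),38.5]))
for phi in(.4,.45,.5): print(phi,w2px(c,[*(b-y*92*np.sin(phi)),40+92*np.cos(phi)]).round(1),w2px(c,[*(b-y*54*np.sin(phi)),40+54*np.cos(phi)]).round(1))
for ce,st in blobs(a,(0,150,80),(8,255,255),30): print("red",ce,st)
for ce,st in blobs(a,(0,0,0),(179,255,38),30): 
    if 80<st[4]<200: print("dark",ce,st)
```

```text
[ 642.31100299 -186.51686596  255.98502555]
reddot [302.50717254  78.04418917]
0.4 [306.3 141.9] [304.4 126.3]
0.45 [306.1 145.9] [304.2 128.5]
0.5 [305.9 149.8] [304.1 130.7]
red [301.9  78.4] [299  75   7   8  50]
red [304.  129.9] [294 122  21  19 243]
red [ 54.4 260. ] [ 50 258  10   5  47]
dark [406.3   3.1] [394   0  22  10 133]
dark [249.6  82. ] [244  69  13  24 102]
dark [238.5 108.5] [232  94  15  30 164]
dark [305.3 142.5] [300 138  11  10  85]
dark [278.9 268.6] [277 249   4  39 124]
dark [285.5 269. ] [284 249   4  40 153]
```

```bash
python3 look.py w18 33; python3 -c "
from plant import bot
print(bot.close_job())"
```

```text
[ 642.3 -186.5  256. ] 1.947757600417665 0.663511919944921
[ 421.4 -111.8   33. ] [136.8  56.1] [123  41  28  31 693]
[ 419.8 -182.7   33. ] [121.8 112.4] [110  99  25  28 530]
[ 499.7 -184.2   33. ] [181.7 137.2] [169 124  26  27 533]
[ 417.3 -252.8   33. ] [107.6 162.9] [ 97 150  23  26 451]
the job is handed in; nothing more can be done
None
```

The job is handed in (no result came back): the plaque stands in the holder slot, all four tealights sit on their own discs within about 2 mm of centre, and after that the switch lever was flipped to the green dot against its stop with the collar back home.

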